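# Return the thin glass spice jar and bring it to the front of the carousel

### The arm

A 6-joint arm with a two-finger parallel gripper is mounted at the origin on the work surface. World frame = base frame: x ahead of the robot, y to its left, z up, the work surface at z = 0. Lengths are in mm, angles in rad, forces in N, time in s.
With the tool pointing down it reaches from about 350 to 775 mm from the base axis. Payload 7.3 kg.
Tool frame: the origin (TCP) lies midway between the tips of the shut fingers; the grasp point (between the pads) lies 19 mm behind it; z points along the fingers, x is the direction in which the jaws open and shut, and the axes are right-handed (so a half turn about z gives the same grasp; the last joint's range is limited). The gripper opens to 92 mm and grips with 3 to 60 N. Pads are 19 mm wide; open, the fingers measure 130 mm over their backs; the gripper's body (75 mm by 190 mm) begins 47 mm behind the grasp point.
Start: joints at [1.201, 0.342, 1.524, -0, 1.275, -0.146], TCP at [116.5, 511.93, 226.741] pointing down, gripper open.
Joint ranges: [-2.53, 2.53], [-0.77, 2.02], [0.04, 2.7], [-1, 4.14], [0.28, 2.66], [-3.11, 3.11]. Speed limits (rad/s): [2.57, 2.57, 3.14, 3.14, 3.14, 3.14].

### API

Orientations are given as a unit quaternion [x, y, z, w].
In Python, from rig import ctrl gives the robot as it stands.
- The arm moves only by the shell command python3 -m inch 'ROWS' [FORCE]. ROWS is text: rows parted by semicolons, each of 7 numbers parted by spaces: the shift along the world's x, y, z in mm, then the turn, a rotation vector about the world's x, y, z in units of 5 degrees (1.0 is 5 degrees), then the opening, from -1 (shut) to 1 (fully open). In form: dx dy dz rx ry rz gripper; .... A call has exactly 5 rows; each row shifts and turns the commanded pose from where the row before left it; what a row does not reach is not made up. A row lasts 1/12 s, in which the tool goes at most 41.7 mm and 7.16 degrees, less where a joint would pass 70% of its speed; a pose out of reach is approached as far as the arm can. A call is refused whole if a number of a shift passes 41.7 or a number of a turn 1, either way. A call with a gripper value outside its range is refused whole. The fingers move at their own pace and stop on an object; FORCE is the grip in N (left out, the last holds). Time passes only in rows, so rows that do not move let the fingers close, or fill a call up. It gives the time, the measured TCP pose, the force and the opening at its end, in the units of the state.
- ctrl.observe(): the state, without advancing time (a new reading comes with each control period).
- ctrl.capture(name): name is "side" or "top"; returns a dict with "color" (420x560x3 uint8, red, green, blue), "depth" (420x560 float32, mm along the optical axis (not along the pixel's ray), 0 where there is no reading), "K" (3x3 intrinsics, pixels), "distortion" ([k1, k2, p1, p2, k3] as OpenCV has them; the pictures are not rectified), "world_to_cam" (4x4, takes a point from world to camera coordinates). Camera axes: x right, y down, z forward; pixel columns grow to the right and rows downward; lengths in mm; the calibration is good to about 2 mm. A picture is of the moment at which its call begins.
- ctrl.close_job(): hands the job in, once; it reports no verdict.
Trained networks look in the newest picture that a camera, given by its name, has taken for a name from the list of things; names that differ only in an ending like _2 or _b are one class to them, and where a whole thing is asked for, a point or a joint stands for the part that bears it (a point fixed in the world has none). Each returns a list of dicts, best first, with "conf" (0 to 1); they miss things now and then, are a little off and sometimes report something else, mostly with a low value. They report only what shows in the picture. A call takes as long as a camera call.
- ctrl.look_for(label, camera): "point" ([x, y, z] in mm, in world coordinates, good to about 4 mm: the middle of the surface that is visible of it).
The state is a dict: "time": time; "q": joint angles; "dq": joint speeds; "joint_efforts": joint torques, N m; "tool_pos": TCP position; "orientation": TCP orientation; "force": force on the tool from outside, world axes, zero at the start; "moment": the same for the moment, N m; "finger_gap": finger opening in mm.
Only numpy, scipy, OpenCV 4.12 (cv2) and the standard library are available. Lean on these libraries where they do the work, as an engineer would, in place of code of your own. Each camera call takes 0.05 s, during which the arm holds its last target.

### The job

Gently pick up the thin glass spice jar that stands on the trivet (grip it with no more than about 15 N) and lower it softly, without dropping it, upright into the empty holder of the spice carousel. Then turn the carousel until that jar is at the front, in line with the pointer on the carousel's foot, and finish while still gripping the carousel's centre handle so that it is held still there; do not let go at the end. Keep the other jars in their holders, and do not knock the other things on the counter about.

Things in the scene. Friction and masses are not known exactly. Their poses are not given: they have to be found in the camera images.
- jar: jar to return, on the trivet (round, 120 across, 12 thick; underside starts 12 above the counter). Glass cylinder 46 across, 85 tall, 80-155 g; straight wall 0-57 above its underside, cork stopper 29-34 across above 65. Origin: centre of underside, z up. Cracks if the fingers together load it over 40 N (a grip of up to 15 N is safe) or it is set on the turntable with over 30 N
- foot: fixed grey foot of the carousel, 190 across, 12 tall; origin at the centre of its underside, on the turning axis. Its -x axis points to the FRONT (towards the robot, within 15 degrees either way): a low 22 wide tongue runs out that way to an upright pointer nub 18 wide, 28 tall, 143 from the axis, outside the turntable's rim
- turntable: wooden turntable, 250 across, 10 thick, underside (origin, on the axis) 14 above the counter. Jars stand loose: turn slowly. No stops, friction 0.04 N m, stays where left. Holders (collars 54 inside, 62 outside, 20 high) 88 from the axis at its -x (empty), +x, +y, -y. Empty one is at the front when its x lies along the foot's x; it starts 0.9 rad or more from there, either side
- well (a point): centre of the floor of the empty holder, on the turntable's upper side, 24 above the counter, 88 from the axis along the turntable's -x; turns with the turntable
- handle: centre handle, fixed to the turntable: 14 thick post with an upright wooden bar, 16 thick along the turntable's x, 50 long along its y, 37 high (128 to 165 above the counter). Origin at the post's foot on the axis, 24 above the counter. Grip the bar across its 16 thickness, from above
- grip (a point): centre of the handle bar on the turning axis, 150 above the counter: the point to grip; axes turn with the turntable
- jar_left: a jar already in the carousel, in the holder at the turntable's +y, loose in it: a closed cylindrical glass spice jar, 46 across, 90 tall, 20 of that a steel lid, about 110 g; origin at the centre of its underside, z up
- jar_right: a jar already in the carousel, in the holder at the turntable's -y, loose in it: a closed cylindrical glass spice jar, 46 across, 85 tall, 20 of that a steel lid, about 110 g; origin at the centre of its underside, z up
- jar_far: a jar already in the carousel, in the holder at the turntable's +x, opposite the empty one, loose in it: a closed cylindrical glass spice jar, 46 across, 75 tall, 20 of that a steel lid, about 110 g; origin at the centre of its underside, z up
- spare_jar: a jar of the same shape as the one to return, standing on the bare counter nearer the robot; leave it alone. a closed cylindrical glass spice jar, 46 across, 85 tall, 20 of that a cork stopper, about 110 g; origin at the centre of its underside, z up
- clear_box: bystander: clear lidded box 106 x 146 x 61 tall; origin at the centre of its underside
- strainer: bystander: steel mesh strainer lying rim down at the back, bowl 128 across, 48 tall, with a 110 long handle along its -y; origin at the centre of its rim
- mug: bystander: mug 76 across, 90 tall, handle at its +y; origin at the centre of its underside
- mill: bystander: wooden pepper mill 54 across, 150 tall; origin at the centre of its underside
- spoon: bystander: wooden spoon lying flat along its x

How it is judged (in metres and radians):
On the way, in this order (a step that is already met when the one before it is completed fails the run):
1. the jar is lifted off the trivet in the fingers (height (world z) of jar above 0.03 m and contact force between the fingers and jar above 0.5 N), for 0.2 s.
2. the jar stands upright in the empty holder and is let go (horizontal distance between jar and well below 0.007 m and z of jar in the frame of turntable below 0.014 m and angle between jar's own z axis and vertical below 0.12 rad and contact force between the fingers and jar below 0.2 N), for 0.2 s.
3. the jar in its holder is at the front and the handle is gripped, turntable still (all of step 2 and x of well in the frame of foot below -0.07 m and y of well in the frame of foot between -0.011 and 0.011 m and contact force between the fingers and handle above 2 N and angular speed of turntable below 0.06 rad/s), for 0.3 s.
At the end, for the whole second after the job is handed in: jar upright (7 deg) on the floor of the formerly empty holder, within 7 mm of its centre, untouched; holder in line with the pointer within 11 mm (7 deg); fingers grip the centre handle with over 2 N; turntable still (under 0.06 rad/s); other three jars upright in their holders (all of step 3 and angle between each of jar_left, jar_right, jar_far's own z axis and vertical below 0.15 rad and z of each of jar_left, jar_right, jar_far in the frame of turntable below 0.016 m); the arm keeps its last pose, push and grip.
It fails at once if the thin jar is squeezed with more than 40 N in all (contact force between the fingers and jar above 40 N).
It fails at once if the jar is knocked or pressed onto the turntable with more than 30 N (contact force between jar and turntable above 30 N).
It fails at once if the jar is let fall (from more than about 15 mm) or tipped over (angle between jar's own z axis and vertical above 0.8 rad or (contact force between the fingers and jar below 0.2 N and linear speed of jar above 0.45 m/s and height (world z) of jar above 0.026 m)).
It fails at once if another jar leaves its holder or falls (angle between any of jar_left, jar_right, jar_far's own z axis and vertical above 0.35 rad or z of any of jar_left, jar_right, jar_far in the frame of turntable above 0.025 m).
It fails at once if a bystander is knocked away by more than 30 mm (distance of any of clear_box, strainer, mug, mill, spoon, spare_jar from where it was at the start of the episode above 0.03 m).
It also fails if it takes over 72 s, if anything falls off the work surface, if the arm or the gripper's body presses on something with over 40 N, if the wrist force passes 120 N, or if a joint passes its speed limit or range.

## Working session

There is one attempt and no reset: what is moved stays moved. The work goes in short steps, Python scripts to look and compute and a shell command to move; the robot and the scene stay as the last step left them, time stands still between calls to the robot, and variables do not carry over. Pictures are saved under pics/ and viewed, and the job is handed in when it is done.

```bash
ls; mkdir -p pics
python3 - <<'E'
from rig import ctrl
import cv2
s=ctrl.observe()
print({k:s[k] for k in ('time','tool_pos','orientation','force','finger_gap')})
for n in('side','top'):
    c=ctrl.capture(n)
    cv2.imwrite(f'pics/{n}0.png',c['color'][:,:,::-1])
    print(n,c['K'].tolist() if hasattr(c['K'],'tolist') else c['K'],c['distortion'],c['world_to_cam'])
    for l in ['jar','foot','turntable','well','handle','grip','jar_left','jar_right','jar_far','spare_jar','clear_box','strainer','mug','mill','spoon']:
        try:
            r=ctrl.look_for(l,n)
            print(l,[( [round(float(v)) for v in d['point']],round(d['conf'],2)) for d in r[:3]])
        except Exception as e: print(l,e)
E
```

```text
pics
{'time': 0.0, 'tool_pos': array([116.36345331, 511.5348356 , 226.05989216]), 'orientation': array([ 7.81659123e-01,  6.23705426e-01, -6.42822909e-04,  3.80002398e-04]), 'force': array([-0.08117333,  0.62935057,  0.2211067 ]), 'finger_gap': 91.4973226422701}
side [[423.0380669672194, 0.0, 281.75024529602746], [0.0, 423.0380669672194, 213.81069305055289], [0.0, 0.0, 1.0]] [-0.11432986  0.          0.          0.          0.        ] [[ 8.80763023e-01 -4.73224991e-01  1.77370956e-02 -4.75670813e+02]
 [-2.58258581e-01 -5.11389633e-01 -8.19623785e-01  2.28042305e+02]
 [ 3.96937025e-01  7.17313566e-01 -5.72627494e-01  1.06685865e+03]
 [ 0.00000000e+00  0.00000000e+00  0.00000000e+00  1.00000000e+00]]
jar [([424, 246, 60], 0.65)]
foot [([415, -20, 12], 0.5)]
turntable [([547, -55, 25], 0.86)]
well [([545, -55, 26], 0.6)]
handle [([551, -48, 142], 0.59)]
grip [([549, -55, 24], 0.78)]
jar_left [([617, -97, 88], 0.86)]
jar_right [([470, -18, 85], 0.94)]
jar_far [([500, -136, 79], 0.65), ([763, 71, 28], 0.55), ([617, -96, 86], 0.42)]
spare_jar [([312, 245, 51], 0.9), ([759, 70, 28], 0.68)]
[... 630 characters left out ...]
e+00  1.00000000e+00]]
jar [([427, 249, 75], 0.52)]
foot [([420, -12, 10], 0.43), ([374, -307, 36], 0.39)]
turntable [([550, -38, 22], 0.56)]
well [([548, -39, 23], 0.56)]
handle [([551, -43, 167], 0.67), ([616, -84, 114], 0.26)]
grip [([555, -40, 24], 0.76)]
jar_left [([617, -87, 115], 0.7), ([419, -15, 9], 0.6)]
jar_right [([470, 2, 107], 0.8), ([705, 321, 64], 0.52)]
jar_far [([507, -114, 98], 0.83), ([549, -40, 23], 0.22)]
spare_jar [([315, 248, 64], 0.57)]
clear_box [([703, 320, 65], 0.63)]
strainer [([763, 92, 34], 0.89), ([642, 435, 103], 0.52)]
mug [([373, -306, 40], 0.55)]
mill [([642, 431, 104], 0.89), ([555, -40, 22], 0.58)]
spoon [([329, -444, 12], 0.73), ([552, -43, 166], 0.63)]
```

View pics/side0.png

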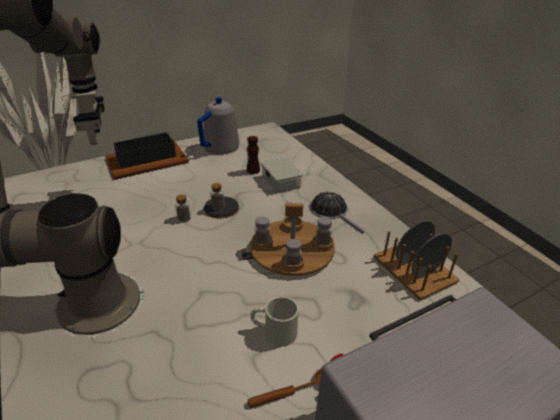

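View pics/top0.png

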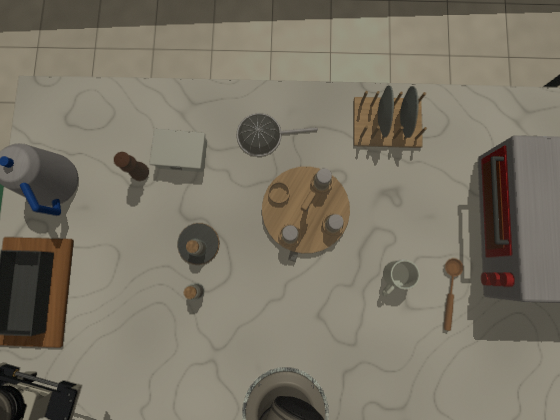

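The side view shows the jar at about (217,198) on its trivet and the carousel at (292,245). In the top view the empty holder is at about (278,194), the pointer nub at (292,256), the jar at (195,247) and the spare at (193,292). Next I'll measure these precisely.

```bash
cat > h.py <<'E'
import numpy as np, cv2
from rig import ctrl
def cap(n): 
    c=ctrl.capture(n); c['K']=np.array(c['K'],float); c['distortion']=np.array(c['distortion'],float); c['world_to_cam']=np.array(c['world_to_cam'],float); return c
def w2p(c,P):
    T=c['world_to_cam']; r,_=cv2.Rodrigues(T[:3,:3])
    return cv2.projectPoints(np.array(P,float).reshape(-1,1,3),r,T[:3,3],c['K'],c['distortion'])[0].reshape(-1,2)
def cloud(c):
    h,w=c['depth'].shape
    u,v=np.meshgrid(np.arange(w),np.arange(h))
    p=cv2.undistortPoints(np.stack([u,v],-1).reshape(-1,1,2).astype(np.float64),c['K'],c['distortion']).reshape(h,w,2)
    d=c['depth'].astype(float)
    X=np.stack([p[...,0]*d,p[...,1]*d,d],-1)
    T=c['world_to_cam']
    return (X-T[:3,3])@T[:3,:3]   # R^T (X-t)
def p2z(c,uv,z):
    p=cv2.undistortPoints(np.array(uv,float).reshape(-1,1,2),c['K'],c['distortion']).reshape(-1,2)
    T=c['world_to_cam'];R=T[:3,:3]; o=-R.T@T[:3,3]
    d=np.c_[p,np.ones(len(p))]@R
    return o+d*((z-o[2])/d[:,2])[:,None]
def zoom(c,u0,v0,u1,v1,name,k=6,mark=()):
    im=c['color'][v0:v1,u0:u1,::-1]; im=cv2.resize(im,None,fx=k,fy=k,interpolation=cv2.INTER_CUBIC)
    for m in mark: cv2.circle(im,(int((m[0]-u0+.5)*k),int((m[1]-v0+.5)*k)),2,(0,0,255),-1)
    cv2.imwrite('pics/'+name,im)
E
python3 - <<'E'
from h import *
import pickle
c=cap('top'); pickle.dump(c,open('top0.pkl','wb')); s=cap('side'); pickle.dump(s,open('side0.pkl','wb'))
zoom(c,255,155,360,270,'topz.png',5); zoom(c,165,210,235,310,'topj.png',5)
zoom(s,225,185,355,285,'sidez.png',6); zoom(s,165,170,250,230,'sidej.png',7)
for n,cc in(('top',c),('side',s)):
    X=cloud(cc); ok=cc['depth']>0
    print(n)
    def pts(lo,hi,cx,cy,r):
        m=ok&(X[...,2]>lo)&(X[...,2]<hi)&(np.hypot(X[...,0]-cx,X[...,1]-cy)<r); return X[m]
    for nm,a in {'table':(-10,8,450,-200,100),'tt':(18,32,550,-42,135),'barTop':(155,175,550,-42,45),'jartop':(90,125,430,248,60),'sparetop':(75,100,315,248,50),'trivet':(18,32,430,248,70),'nub':(15,40,412,-15,25)}.items():
        P=pts(*a)
        if len(P): print(nm,len(P),P.mean(0).round(1),np.median(P,0).round(1),P.min(0).round(),P.max(0).round())
E
```

```text
top
table 3459 [ 444.6 -206.3    0.8] [ 441.9 -206.6    0.8] [ 350. -300.   -7.] [ 549. -101.    8.]
tt 4645 [551.1 -38.1  24.9] [552.5 -36.9  24.9] [ 419. -166.   18.] [676.  81.  32.]
barTop 129 [552.3 -42.2 165.6] [551.7 -42.6 165.7] [528. -60. 159.] [577. -26. 170.]
jartop 129 [434.4 255.4  97.6] [434.9 255.9  97.8] [419. 239.  91.] [451. 272. 104.]
sparetop 128 [315.1 257.5  85.6] [315.1 257.9  85.7] [301. 242.  78.] [329. 275.  91.]
trivet 30 [434.7 246.6  22.8] [430.8 242.4  21.2] [396. 229.  18.] [497. 288.  31.]
nub 45 [421.1 -12.4  26.9] [416.7 -11.   27.2] [408. -33.  16.] [437.   0.  33.]
side
table 2331 [ 459.8 -195.5   -0.9] [ 465.3 -187.2   -1. ] [ 351. -300.   -6.] [ 549. -101.    8.]
tt 2314 [539.8 -60.9  24.2] [547.3 -60.4  24. ] [ 425. -169.   18.] [667.  82.  32.]
barTop 106 [548.8 -46.3 162.1] [549.  -46.7 163.3] [525. -64. 155.] [574. -27. 168.]
jartop 59 [431.8 251.8  96.2] [432.1 250.   97.2] [418. 237.  90.] [446. 277. 101.]
sparetop 76 [313.5 253.   83.9] [313.3 250.7  84.9] [298. 237.  76.] [330. 274.  89.]
trivet 46 [426.5 239.2  25.2] [425.1 237.4  25.1] [410. 229.  19.] [453. 256.  32.]
nub 53 [418.2 -15.5  24.2] [413.8 -15.2  24.6] [404. -32.  15.] [436.  -1.  30.]
```

View pics/topz.png

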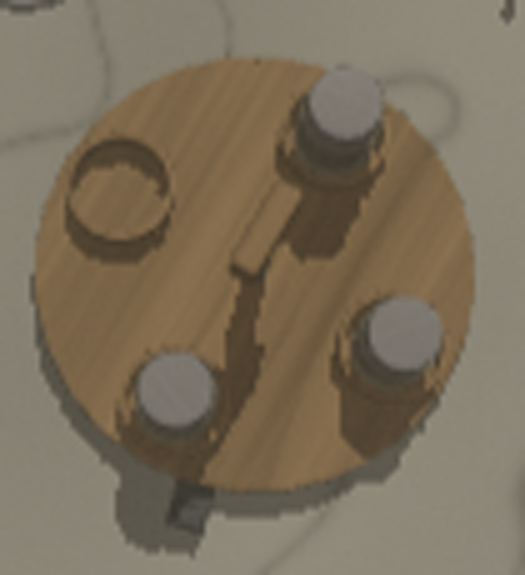

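View pics/sidez.png

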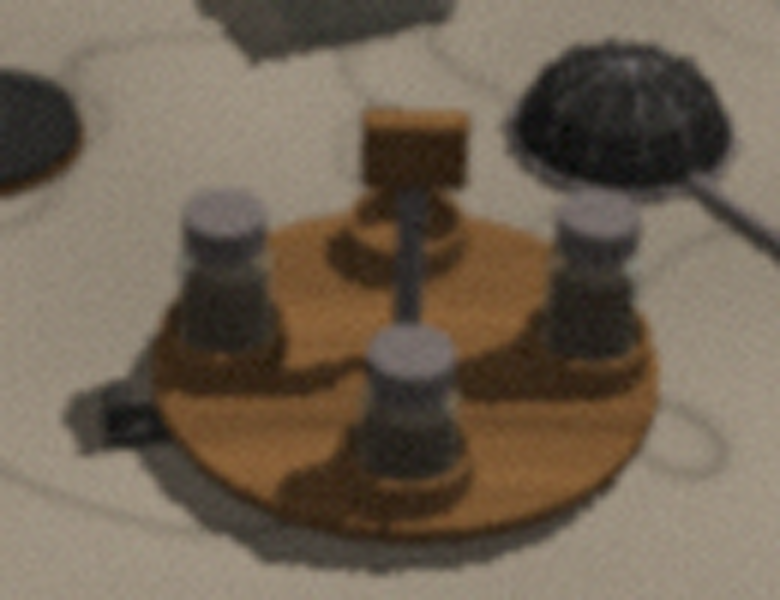

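View pics/topj.png

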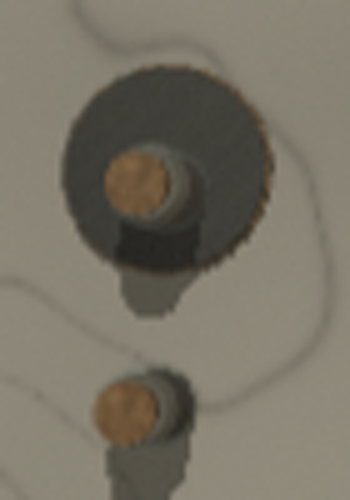

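View pics/sidej.png

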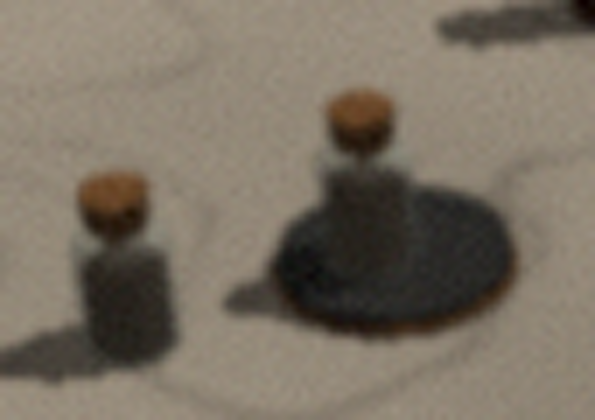

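```bash
cat > fit.py <<'E'
from h import *
import pickle
from scipy.optimize import least_squares
def circ(P,r=None):
    f=lambda q: np.hypot(P[:,0]-q[0],P[:,1]-q[1])-(q[2] if r is None else r)
    x0=[P[:,0].mean(),P[:,1].mean()]+([50] if r is None else [])
    return least_squares(f,x0,loss='soft_l1',f_scale=1.0).x
if __name__=='__main__':
  for n in('top','side'):
    c=pickle.load(open(n+'0.pkl','rb')); hsv=cv2.cvtColor(c['color'],cv2.COLOR_RGB2HSV)
    X=cloud(c); 
    ctr=w2p(c,[[550,-43,24]])[0]
    col=c['color'].astype(int)
    print(n,ctr, 'wood',col[int(ctr[1])+8,int(ctr[0])-12],'table',col[300,250],'trivet',col[int(w2p(c,[[460,240,12]])[0][1]),int(w2p(c,[[460,240,12]])[0][0])])
    wood=((col[...,0]-col[...,2])>35)&(col[...,0]>60)
    # rays: outermost wood px along each ray from centre -> world z=24
    E=[]
    for a in np.arange(0,2*np.pi,np.pi/90):
        rr=np.arange(100,140,0.5); P=np.c_[550+rr*np.cos(a),-43+rr*np.sin(a),np.full(len(rr),24.)]
        uv=w2p(c,P)
        val=cv2.remap((col[...,0]-col[...,2]).astype(np.float32),uv[:,0].astype(np.float32)[None],uv[:,1].astype(np.float32)[None],cv2.INTER_LINEAR)[0]
        inside=val[:20].mean()
        i=np.where(val>0.5*(inside+val[-10:].mean()))[0]
        if inside>30 and len(i) and 5<i[-1]<len(rr)-3: E.append(P[i[-1]])
    E=np.array(E); q=circ(E); print('turntable',len(E),q, 'fixed',circ(E,125))
    d=np.hypot(E[:,0]-q[0],E[:,1]-q[1])-q[2]; print(' resid',np.round(np.std(d),2))
E
python3 fit.py
```

```text
top [305.50033921 209.97307956] wood [133 109  78] table [142 137 123] trivet [64 64 57]
turntable 144 [553.93749844 -42.58339405 123.89911601] fixed [554.02932923 -42.87188279]
 resid 0.57
side [291.81113038 243.90788979] wood [113  80  45] table [147 139 122] trivet [42 41 40]
turntable 130 [549.62925484 -45.55485685 124.73071976] fixed [549.62396035 -45.46945831]
 resid 3.89
```

```bash
cat > fit2.py <<'E'
from h import *
import pickle
from scipy.optimize import least_squares
t=np.linspace(0,2*np.pi,120,endpoint=False)
def ring(x,y,z,r): return np.c_[x+r*np.cos(t),y+r*np.sin(t),np.full(t.size,z)]
def hull(c,rings): return cv2.convexHull(w2p(c,np.vstack(rings)).astype(np.float32))
def hullfit(c,mask,model,x0):
    cnt=max(cv2.findContours(mask.astype(np.uint8),cv2.RETR_EXTERNAL,cv2.CHAIN_APPROX_NONE)[0],key=cv2.contourArea)
    h=cv2.convexHull(cnt).reshape(-1,2)
    # iou-like: signed distance of hull pts, px boundary approx 0.5 inside
    f=lambda q:[cv2.pointPolygonTest(hull(c,model(q)),(float(a),float(b)),True)-0.3 for a,b in h]
    r=least_squares(f,x0,loss='soft_l1',f_scale=0.7,diff_step=1e-3); return r.x,np.std(r.fun),h
if __name__=='__main__':
  for n in('top','side'):
    c=pickle.load(open(n+'0.pkl','rb')); col=c['color'].astype(int); col=cv2.GaussianBlur(c['color'],(0,0),0.8).astype(int)
    X=cloud(c)
    d=(col[...,0]-col[...,2])/(col.sum(2)/3)
    near=np.hypot(X[...,0]-552,X[...,1]+44)<150
    m=(d>0.33)&near&(X[...,2]<35)&(X[...,2]>3)
    q,s,h=hullfit(c,m,lambda q:[ring(q[0],q[1],24,125),ring(q[0],q[1],14,125)],[552.,-44.])
    print(n,'tt',q,s, 'std')
    for nm,x0,z in(('jar',(433.,253.),24),('spare',(314.,253.),0)):
        near=np.hypot(X[...,0]-x0[0],X[...,1]-x0[1])<40
        m=(d>0.4)&near&(X[...,2]>z+50)
        q,s,h=hullfit(c,m,lambda q:[ring(q[0],q[1],z+85,q[2]),ring(q[0],q[1],z+68,q[2]*29/34)],[*x0,16.5])
        print(nm,q,s,m.sum())
    # trivet
    near=np.hypot(X[...,0]-440,X[...,1]-240)<85
E
python3 fit2.py
```

```text
top tt [553.25601355 -42.39037033] 0.11544783256655168 std
jar [434.65239526 253.51761522  16.28817698] 0.14286307896854988 123
spare [315.98166329 257.09137389  16.23092891] 0.12763651502653875 122
side tt [550.79547459 -42.13388404] 0.19637738180164732 std
jar [426.76029656 237.08000329  14.86442653] 0.1462929356641706 69
spare [313.95727117 257.89897553  15.97580101] 0.3559615367757562 77
```

```bash
cat > ov.py <<'E'
from fit2 import *
import sys
def overlay(c,name,ax,th,ph,box,k=6):
    u0,v0,u1,v1=box
    im=cv2.resize(c['color'][v0:v1,u0:u1,::-1],None,fx=k,fy=k,interpolation=cv2.INTER_CUBIC)
    def poly(P,colr):
        p=((w2p(c,P)-[u0,v0]+.5)*k).astype(int); cv2.polylines(im,[p.reshape(-1,1,2)],True,colr,1)
    R=lambda a:np.array([[np.cos(a),-np.sin(a)],[np.sin(a),np.cos(a)]])
    def loc(pts,z,a): p=np.array(pts,float)@R(a).T+ax; return np.c_[p,np.full(len(p),z)]
    for z in(24,14): poly(ring(ax[0],ax[1],z,125),(0,255,0))
    for x,y in((-88,0),(88,0),(0,88),(0,-88)):
        p=loc([(x,y)],0,th)[0]
        for z,r in((44,31),(44,27),(24,31)): poly(ring(p[0],p[1],z,r),(255,255,0) if (x,y)==(-88,0) else (255,0,255))
    for z in(165,128): poly(loc([(-8,-25),(8,-25),(8,25),(-8,25)],z,th),(0,0,255))
    for z in(28,): poly(loc([(-152,-9),(-134,-9),(-134,9),(-152,9)],z,ph),(255,0,0))
    cv2.imwrite('pics/'+name,im)
E
python3 - <<'E'
from ov import *
c=pickle.load(open('top0.pkl','rb'));s=pickle.load(open('side0.pkl','rb'))
ax=np.array([553.26,-42.39])
# candidate measurements
col=p2z(c,[[255+120/5-.5,155+188/5-.5]],44)[0]; print('collar rim',col, np.degrees(np.arctan2(*(ax-col[:2])[::-1])),np.hypot(*(col[:2]-ax)))
nub=p2z(c,[[255+195/5-.5,155+500/5-.5]],28)[0]; print('nub',nub,np.degrees(np.arctan2(*(ax-nub[:2])[::-1])),np.hypot(*(nub[:2]-ax)))
for n,cc in(('top',c),('side',s)):
    X=cloud(cc)
    a=ax if n=='top' else np.array([550.8,-42.1])
    m=(np.hypot(X[...,0]-a[0],X[...,1]-a[1])<35)&(X[...,2]>156)
    P=X[m]; u,sv,vt=np.linalg.svd((P-P.mean(0))[:,:2],full_matrices=False); print('bar',P.mean(0),np.degrees(np.arctan2(vt[0][1],vt[0][0])),sv/np.sqrt(len(P)))
    r=np.hypot(X[...,0]-a[0],X[...,1]-a[1]); m=(r>128)&(r<165)&(X[...,2]>22)&(X[...,2]<36)&(X[...,0]<480)
    P=X[m];print('nub',len(P),P.mean(0),np.degrees(np.arctan2(*(a-P.mean(0)[:2])[::-1])))
    for d in ('jar_left','jar_right','jar_far'):
        pass
    col_=cc['color'].astype(int); br=(col_.max(2)-col_.min(2)<22)
    for nm,h in(('left',114),('right',109),('far',99)):
        z=X[...,2]; m=br&(abs(z-h)<5)&(r<130)&(r>50); 
        n_,lab,st,cen=cv2.connectedComponentsWithStats(m.astype(np.uint8))
        for i in range(1,n_):
            if st[i,4]>25: 
                Q=X[lab==i].mean(0); print(nm,st[i,4],Q.round(1),'ang',np.degrees(np.arctan2(Q[1]-a[1],Q[0]-a[0])).round(1),np.hypot(*(Q[:2]-a)).round(1))
E
```

```text
collar rim [595.46540692  34.28979192  44.        ] -118.82887353927352 87.52763485035334
nub [423.71050464 -12.06091738  28.        ] -13.176322033622064 133.05233932736274
bar [552.27317836 -42.20542952 165.56214993] 150.70594223433704 [14.54084734  4.63251751]
nub 27 [413.91186855  -8.33339191  29.45543178] -13.733836192605132
left 165 [628.8 -85.1 114.6] ang -29.5 86.7
left 113 [4.756e+02 3.000e-01 1.108e+02] ang 151.2 88.6
right 29 [626.2 -82.6 112.4] ang -28.9 83.3
right 181 [4.758e+02 2.000e-01 1.096e+02] ang 151.2 88.4
far 172 [ 509.4 -118.4   99.9] ang -120.0 87.8
bar [548.6904639  -46.01049479 162.55471818] -28.976353676921413 [14.33152372  4.77639489]
nub 23 [410.75757528 -11.57105205  27.36964943] -12.297953976549712
left 49 [472.5  -2.1 109.9] ang 153.0 87.9
left 106 [626.4 -87.9 113.4] ang -31.2 88.4
right 105 [472.7  -2.2 108.6] ang 152.9 87.7
right 92 [625.3 -91.1 111.3] ang -33.3 89.2
far 39 [467.7 -12.9  99.2] ang 160.6 88.1
far 40 [618.  -97.1  99.3] ang -39.3 86.9
far 109 [ 505.4 -123.1   98.5] ang -119.3 92.9
```

Run:
```python
from ov import *
c=pickle.load(open('top0.pkl','rb'));s=pickle.load(open('side0.pkl','rb'))
overlay(c,'ov_t.png',np.array([553.26,-42.39]),np.radians(-119.4),np.radians(-13.2),(255,155,360,270),5)
overlay(s,'ov_s.png',np.array([550.8,-42.1]),np.radians(-119.4),np.radians(-13.2),(225,185,355,285),6)
```

```text
(no output)
```

View pics/ov_t.png

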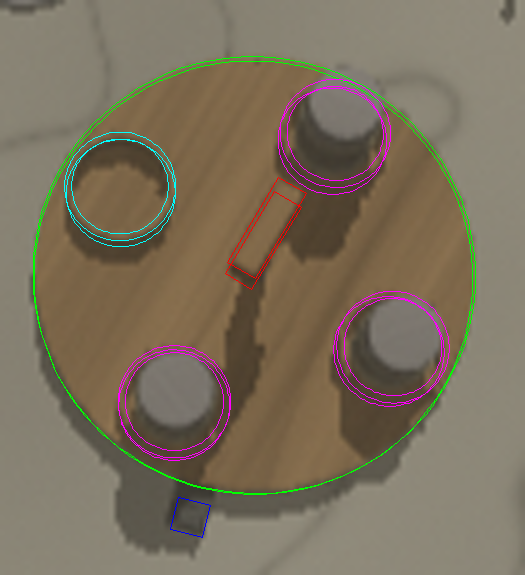

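View pics/ov_s.png

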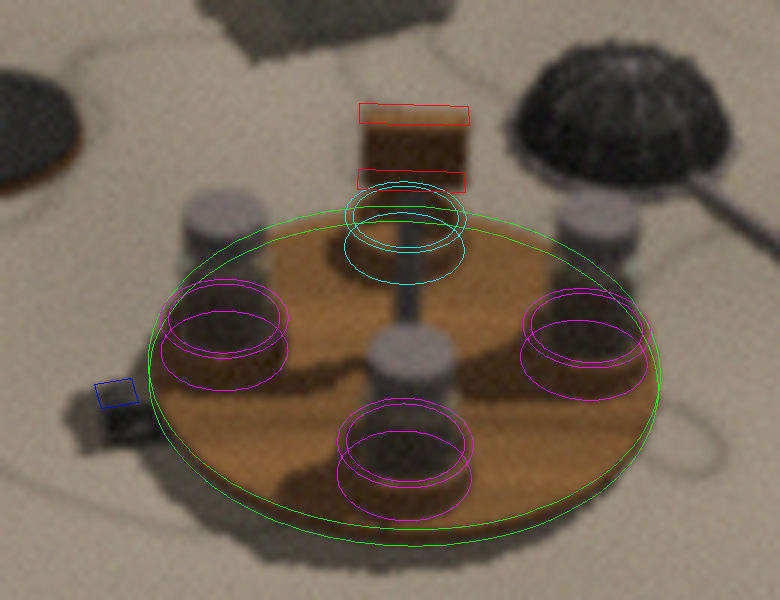

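The overlays match in both views. The turntable is at -119.4°, so the well direction is 60.6°. The foot is at about -13.2°, so the turn needed is about +106°. The axis is near (551,-43.7) and the jar near (433,253). I'll move over the jar now.

```bash
R="";
python3 -m inch '12.66 -10.36 -3 0 0 -0.853 1;12.66 -10.36 -3 0 0 -0.853 1;12.66 -10.36 -3 0 0 -0.853 1;12.66 -10.36 -3 0 0 -0.853 1;12.66 -10.36 -3 0 0 -0.853 1' 10
python3 -m inch '12.66 -10.36 -3 0 0 -0.853 1;12.66 -10.36 -3 0 0 -0.853 1;12.66 -10.36 -3 0 0 -0.853 1;12.66 -10.36 -3 0 0 -0.853 1;12.66 -10.36 -3 0 0 -0.853 1' 10
python3 -m inch '12.66 -10.36 -3 0 0 -0.853 1;12.66 -10.36 -3 0 0 -0.853 1;12.66 -10.36 -3 0 0 -0.853 1;12.66 -10.36 -3 0 0 -0.853 1;12.66 -10.36 -3 0 0 -0.853 1' 10
python3 -m inch '12.66 -10.36 -3 0 0 -0.853 1;12.66 -10.36 -3 0 0 -0.853 1;12.66 -10.36 -3 0 0 -0.853 1;12.66 -10.36 -3 0 0 -0.853 1;12.66 -10.36 -3 0 0 -0.853 1' 10
python3 -m inch '12.66 -10.36 -3 0 0 -0.853 1;12.66 -10.36 -3 0 0 -0.853 1;12.66 -10.36 -3 0 0 -0.853 1;12.66 -10.36 -3 0 0 -0.853 1;12.66 -10.36 -3 0 0 -0.853 1' 10
```

```text
time: 2.12
tool_pos: [180.3, 459.6, 211.6]
orientation: [0.884, 0.467, 0.0, -0.0]
force: [0.1, 0.2, 0.8]
finger_gap: 91.5
time: 2.53
tool_pos: [243.7, 407.8, 196.7]
orientation: [0.955, 0.295, 0.0, -0.0]
force: [0.6, -0.3, -0.0]
finger_gap: 91.7
time: 2.95
tool_pos: [307.0, 356.0, 181.7]
orientation: [0.994, 0.113, 0.0, -0.0]
force: [-0.0, -0.3, 0.0]
finger_gap: 91.8
time: 3.37
tool_pos: [370.3, 304.2, 166.7]
orientation: [0.997, -0.073, 0.0, -0.0]
force: [0.2, 0.2, -0.5]
finger_gap: 91.7
time: 3.78
tool_pos: [433.7, 252.4, 151.6]
orientation: [0.967, -0.256, 0.0, -0.0]
force: [-0.3, 0.2, -0.6]
finger_gap: 91.9
```

Run:
```python
from h import *
s=cap('side');zoom(s,165,140,265,235,'s1.png',6, w2p(s,[[433,253,24],[433,253,109],[433,253,152]]))
t=cap('top');zoom(t,150,190,250,290,'t1.png',5, w2p(t,[[433,253,24],[433,253,109]]))
```

```text
(no output)
```

View pics/s1.png

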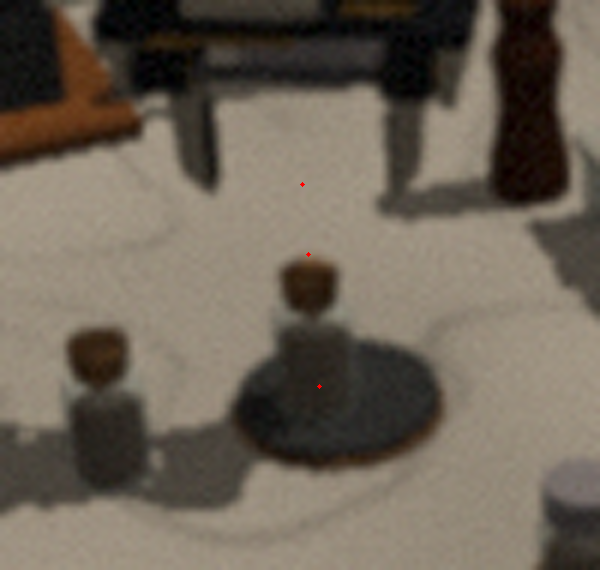

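View pics/t1.png

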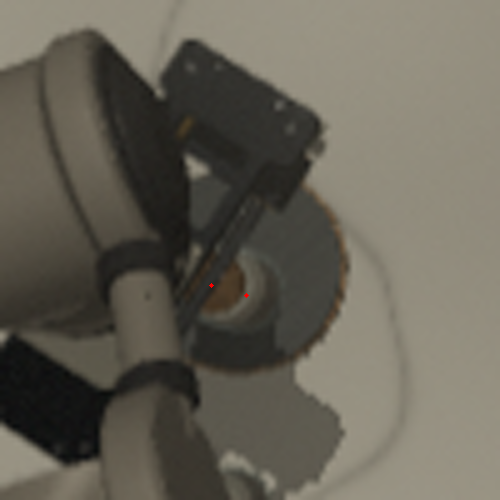

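The side view shows the fingers centred either side of the cork, with the jar at about (310,340) in the zoom. I'll descend.

```bash
python3 -m inch '-0.5 -0.5 -13 0 0 0 1;0 0 -13 0 0 0 1;0 0 -13 0 0 0 1;0 0 -13 0 0 0 1;0 0 -10 0 0 0 1' 10
python3 -m inch '0 0 -10 0 0 0 1;0 0 -10 0 0 0 1;0 0 -10 0 0 0 1;0 0 -6 0 0 0 1;0 0 -4 0 0 0 1' 10
python3 -m inch '0 0 0 0 0 0 1;0 0 0 0 0 0 0.6;0 0 0 0 0 0 0.4;0 0 0 0 0 0 0.3;0 0 0 0 0 0 0.2' 10
```

```text
time: 4.3
tool_pos: [431.7, 252.8, 89.0]
orientation: [0.967, -0.253, -0.0, 0.0]
force: [-0.6, -0.3, -0.7]
finger_gap: 92.1
time: 4.72
tool_pos: [432.2, 252.4, 48.8]
orientation: [0.967, -0.254, -0.0, 0.0]
force: [-0.3, -0.0, 0.8]
finger_gap: 91.9
time: 5.13
tool_pos: [432.8, 252.5, 50.2]
orientation: [0.967, -0.254, 0.0, -0.0]
force: [0.2, 0.1, 0.1]
finger_gap: 69.7
```

Run:
```python
from h import *
s=cap('side');zoom(s,165,140,265,235,'s2.png',6, w2p(s,[[433,253,24],[433,253,109]]))
```

```text
(no output)
```

View pics/s2.png

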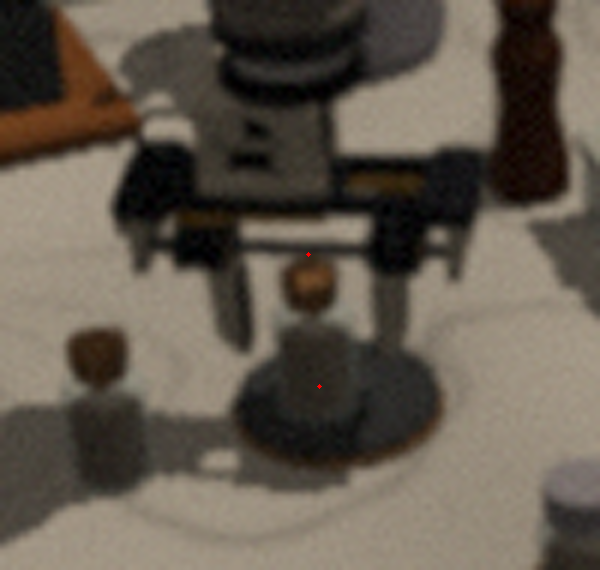

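The jar sits between the fingers: left finger at column 240, right at 378, jar centre near 316. I'll close gently.

```bash
python3 -m inch '0 0 0 0 0 0 0.15;0 0 0 0 0 0 0.1;0 0 0 0 0 0 0.05;0 0 0 0 0 0 0.0;0 0 0 0 0 0 -0.05' 8
python3 -m inch '0 0 0 0 0 0 -0.1;0 0 0 0 0 0 -0.2;0 0 0 0 0 0 -0.5;0 0 0 0 0 0 -1;0 0 0 0 0 0 -1' 10
```

```text
time: 5.6
tool_pos: [432.3, 252.5, 49.7]
orientation: [0.967, -0.254, -0.0, 0.0]
force: [-0.8, -0.1, 0.6]
finger_gap: 45.6
time: 6.02
tool_pos: [432.4, 252.5, 49.8]
orientation: [0.967, -0.254, -0.0, 0.0]
force: [-1.5, 1.1, 1.3]
finger_gap: 45.6
```

```bash
python3 -m inch '0 0 1 0 0 0 -1;0 0 2 0 0 0 -1;0 0 3 0 0 0 -1;0 0 4 0 0 0 -1;0 0 4 0 0 0 -1' 10
python3 -m inch '0 0 6 0 0 0 -1;0 0 8 0 0 0 -1;0 0 10 0 0 0 -1;0 0 10 0 0 0 -1;0 0 10 0 0 0 -1' 10
python3 - <<'E'
from h import *
s=cap('side');zoom(s,165,140,265,235,'s3.png',6)
E
```

```text
time: 6.43
tool_pos: [432.6, 252.4, 64.2]
orientation: [0.967, -0.254, 0.0, 0.0]
force: [-0.1, -0.7, -1.5]
finger_gap: 45.7
time: 6.85
tool_pos: [432.7, 252.5, 109.1]
orientation: [0.967, -0.254, 0.0, -0.0]
force: [0.4, 0.6, -0.8]
finger_gap: 45.4
```

View pics/s3.png

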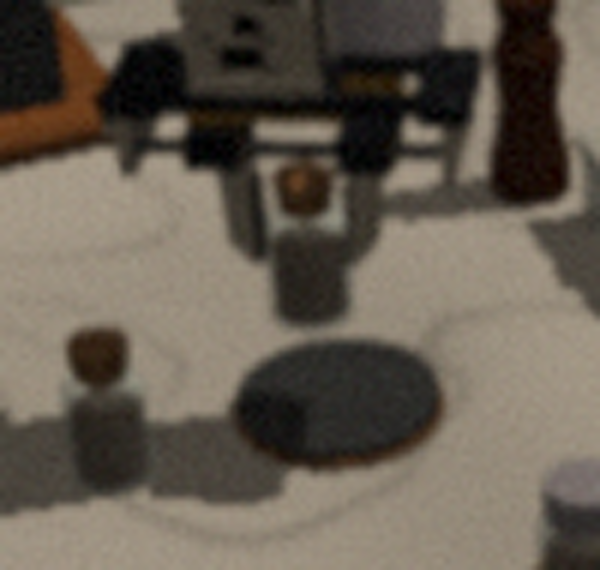

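The jar is held upright above the trivet. I'll carry it to the holder.

```bash
python3 -m inch '3 -4 0 0 0 0 -1;6 -8 0 0 0 0 -1;8 -11 0 0 0 0 -1;9 -12 0 0 0 0 -1;9 -12 0 0 0 0 -1' 10
python3 -m inch '9 -12 0 0 0 0 -1;9 -12 0 0 0 0 -1;9 -12 0 0 0 0 -1;9 -12 0 0 0 0 -1;9 -12 0 0 0 0 -1' 10
python3 -m inch '9 -12 0 0 0 0 -1;9 -12 0 0 0 0 -1;9 -12 0 0 0 0 -1;9 -12 0 0 0 0 -1;9 -12 0 0 0 0 -1' 10
python3 -m inch '9 -12 0 0 0 0 -1;8 -11 0 0 0 0 -1;6 -9 0 0 0 0 -1;5 -8.5 0 0 0 0 -1;0 0 0 0 0 0 -1' 10
python3 - <<'E'
from h import *
s=cap('side');zoom(s,225,145,355,245,'s4.png',6)
t=cap('top');zoom(t,235,140,365,260,'t4.png',5)
print(ctrl.observe()['tool_pos'])
E
```

```text
time: 7.32
tool_pos: [467.8, 204.2, 107.1]
orientation: [0.967, -0.254, -0.0, 0.0]
force: [0.6, -0.6, -0.3]
finger_gap: 45.6
time: 7.73
tool_pos: [512.8, 143.8, 107.0]
orientation: [0.967, -0.254, -0.001, 0.0]
force: [-0.4, 0.6, -1.1]
finger_gap: 45.4
time: 8.15
tool_pos: [558.3, 84.1, 107.6]
orientation: [0.967, -0.254, -0.0, 0.0]
force: [-0.0, 0.2, -0.7]
finger_gap: 45.9
time: 8.57
tool_pos: [586.5, 43.2, 107.7]
orientation: [0.967, -0.255, 0.0, 0.0]
force: [0.4, 0.3, -0.3]
finger_gap: 45.7
[585.29855555  44.84644353 107.56006333]
```

View pics/s4.png

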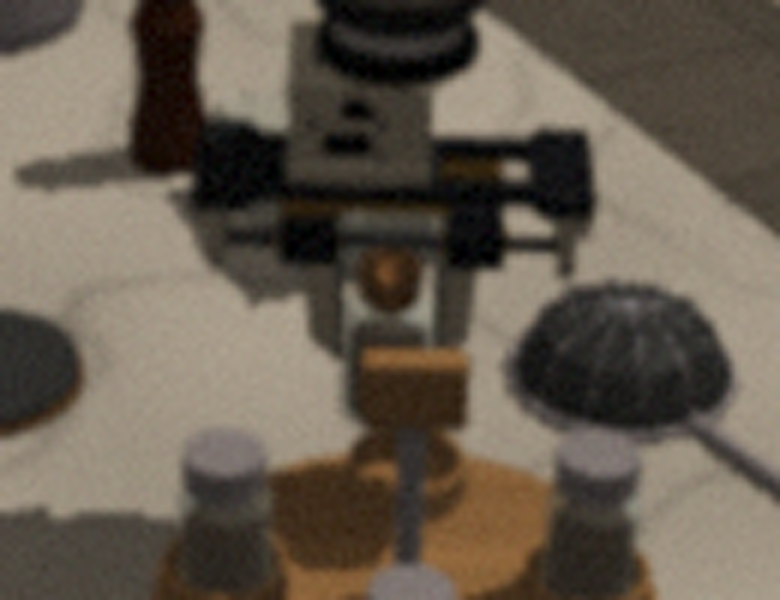

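View pics/t4.png

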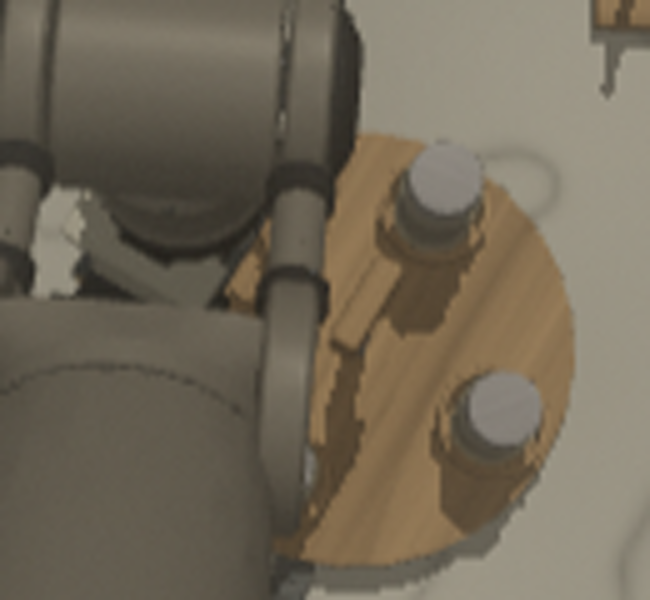

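```bash
cat > edge.py <<'E'
from fit2 import *
from scipy.optimize import minimize
R=lambda a:np.array([[np.cos(a),-np.sin(a)],[np.sin(a),np.cos(a)]])
def seg(p,q,n=25): return np.linspace(p,q,n)
def grad(c):
    g=cv2.cvtColor(cv2.GaussianBlur(c['color'],(0,0),0.9),cv2.COLOR_RGB2GRAY).astype(np.float32)
    b=cv2.GaussianBlur(c['color'],(0,0),0.9).astype(np.float32)
    gx=[cv2.Sobel(b[...,i],cv2.CV_32F,1,0) for i in range(3)]; gy=[cv2.Sobel(b[...,i],cv2.CV_32F,0,1) for i in range(3)]
    return gx,gy
def score(c,G,curves):
    tot=0;n=0
    for P in curves:
        uv=w2p(c,P).astype(np.float32); tn=np.gradient(uv,axis=0); tn/=np.linalg.norm(tn,axis=1,keepdims=True)+1e-6
        s=0
        for gx,gy in zip(*G):
            a=cv2.remap(gx,uv[:,0][None],uv[:,1][None],1)[0];b=cv2.remap(gy,uv[:,0][None],uv[:,1][None],1)[0]
            s=s+np.abs(-a*tn[:,1]+b*tn[:,0])
        tot+=np.minimum(s,200).sum();n+=len(s)
    return tot/n
def model(x,y,th,ph,dz=0,parts='TCBN'):
    ax=np.array([x,y]); L=lambda pts,a:np.c_[np.array(pts,float)[:,:2]@R(a).T+ax,np.array(pts,float)[:,2]+dz]
    out=[]
    if 'T' in parts: out+=[ring(x,y,24+dz,125),ring(x,y,14+dz,125)]
    if 'C' in parts:
        for k in range(4):
            p=ax+88*np.array([np.cos(th+k*np.pi/2),np.sin(th+k*np.pi/2)])
            out+=[ring(*p,44+dz,31),ring(*p,24+dz,31)]
            if k==2: out+=[ring(*p,44+dz,27)]
    if 'B' in parts:
        for z in(165,128):
            q=[(-8,-25,z),(8,-25,z),(8,25,z),(-8,25,z)]
            for i in range(4): out.append(L(seg(q[i],q[(i+1)%4]),th))
        for a,b in((-8,-25),(8,-25),(8,25),(-8,25)): out.append(L(seg((a,b,128),(a,b,165)),th))
    if 'N' in parts:
        q=[(-152,-9,28),(-134,-9,28),(-134,9,28),(-152,9,28)]
        for i in range(4): out.append(L(seg(q[i],q[(i+1)%4],15),ph))
        for a,b,z in q: out.append(L(seg((a,b,0),(a,b,28),15),ph))
    return out
def fitm(c,x0,parts,dzfree=False):
    G=grad(c)
    def f(q): return -score(c,G,model(q[0],q[1],q[2],q[3],q[4] if dzfree else 0,parts))
    best=None
    for dx in(-3,0,3):
        for dy in(-3,0,3):
            s=np.array([x0[0]+dx,x0[1]+dy,x0[2],x0[3],0.])
            r=minimize(f,s,method='Nelder-Mead',options=dict(initial_simplex=np.vstack([s]+[s+d for d in np.diag([2,2,.03,.03,2])]),xatol=.02,fatol=.01,maxiter=400))
            if best is None or r.fun<best.fun: best=r
    return best
if __name__=='__main__':
    for n in('top','side'):
        c=pickle.load(open(n+'0.pkl','rb'))
        for parts in('TCBN','TC','B','CB','T'):
            r=fitm(c,[552,-43,np.radians(-119.4),np.radians(-13.2)],parts)
            print(n,parts,r.x[:2].round(2),np.degrees(r.x[2:4]).round(2),round(-r.fun,2))
        r=fitm(c,[552,-43,np.radians(-119.4),np.radians(-13.2)],'TCBN',True); print(n,'dz',r.x[:2].round(2),np.degrees(r.x[2:4]).round(2),r.x[4].round(2),round(-r.fun,2))
E
python3 edge.py
```

```text
top TCBN [551.91 -39.95] [-120.83  -13.33] 115.37
top TC [551.19 -40.42] [-120.63  -14.59] 117.59
top B [554.78 -43.21] [-113.75  -16.73] 133.04
top CB [551.25 -39.75] [-120.87  -13.34] 111.33
top T [555.06 -42.93] [-118.44  -13.75] 155.72
top dz [543.64 -41.32] [-119.47  -15.12] 35.8 121.53
side TCBN [549.21 -42.92] [-117.26  -15.93] 134.17
side TC [548.09 -42.66] [-117.9   -11.15] 126.84
side B [547.29 -51.19] [-121.11   -6.63] 182.92
side CB [546.43 -46.29] [-118.49  -11.08] 133.2
side T [552.24 -43.9 ] [-118.41  -13.48] 158.73
side dz [553.51 -34.96] [-118.58  -17.22] -8.98 135.06
```

Run:
```python
from fit2 import *
s=cap('side'); pickle.dump(s,open('side4.pkl','wb'))
tp=ctrl.observe()['tool_pos']; print(tp)
s0=pickle.load(open('side0.pkl','rb'))
def cork(c,x0,z):
    col=cv2.GaussianBlur(c['color'],(0,0),0.6).astype(int); d=(col[...,0]-col[...,2])/(col.sum(2)/3)
    uv=w2p(c,[[x0[0],x0[1],z+77]])[0]; v,u=np.mgrid[:420,:560]
    m=(d>0.42)&(np.hypot(u-uv[0],v-uv[1])<9)
    n,l,st,ce=cv2.connectedComponentsWithStats(m.astype(np.uint8)); i=1+np.argmax(st[1:,4]); m=l==i
    best=None
    for dx in(-4,0,4):
        for dy in(-4,0,4):
            for rr in (15.,16.5):
                r=hullfit(c,m,lambda q:[ring(q[0],q[1],z+85,rr),ring(q[0],q[1],z+65,rr*29/34)],[x0[0]+dx,x0[1]+dy])
                if best is None or r[1]<best[1]: best=r+(rr,)
    return best[0],best[1],best[3],m.sum(),st[i]
print(cork(s0,(433,253),24)); print(cork(s0,(314,255),0))
print(cork(s,tp[:2],tp[2]-25.8))
c=pickle.load(open('top0.pkl','rb'));print('top',cork(c,(433,253),24),cork(c,(314,255),0))
```

```text
[585.11575332  45.2503116  107.64147112]
(array([427.95939024, 239.70045499]), np.float64(0.18649845601202514), 15.0, np.int64(67), array([212, 183,   9,   9,  67], dtype=int32))
(array([313.65277941, 258.14354022]), np.float64(0.30393983081495424), 15.0, np.int64(72), array([176, 195,  10,  10,  72], dtype=int32))
(array([577.93637766,  34.7330198 ]), np.float64(0.30135817439950413), 15.0, np.int64(91), array([284, 185,  10,  12,  91], dtype=int32))
top (array([434.69673319, 253.7993077 ]), np.float64(0.1648135392557406), 16.5, np.int64(123), array([186, 241,  13,  12, 123], dtype=int32)) (array([315.95582725, 257.17409312]), np.float64(0.1579590212917708), 16.5, np.int64(121), array([184, 286,  13,  13, 121], dtype=int32))
```

```bash
python3 -m inch '3 -4 0 0 0 0 -1;3 -4 0 0 0 0 -1;3 -4 -1 0 0 0 -1;0.4 -0.3 -5 0 0 0 -1;0 0 -6 0 0 0 -1' 10
python3 -m inch '0 0 -6 0 0 0 -1;0 0 -5 0 0 0 -1;0 0 -4 0 0 0 -1;0 0 -2 0 0 0 -1;0 0 0 0 0 0 -1' 10
python3 - <<'E'
from ov import *
s=cap('side');tp=ctrl.observe()['tool_pos']; print(tp)
zoom(s,260,150,330,240,'s5a.png',6)
overlay(s,'s5.png',np.array([550.3,-43.5]),np.radians(-119.4),np.radians(-13.2),(240,165,350,250),7)
t=cap('top');zoom(t,235,140,365,260,'t5.png',5)
E
```

```text
time: 9.13
tool_pos: [595.4, 32.4, 95.6]
orientation: [0.967, -0.254, 0.001, -0.0]
force: [0.5, 0.2, -0.5]
finger_gap: 45.4
time: 9.55
tool_pos: [594.5, 32.8, 78.0]
orientation: [0.967, -0.254, -0.001, 0.0]
force: [1.1, 0.9, -0.5]
finger_gap: 45.7
[594.76372968  32.74574184  78.45273879]
```

View pics/s5.png

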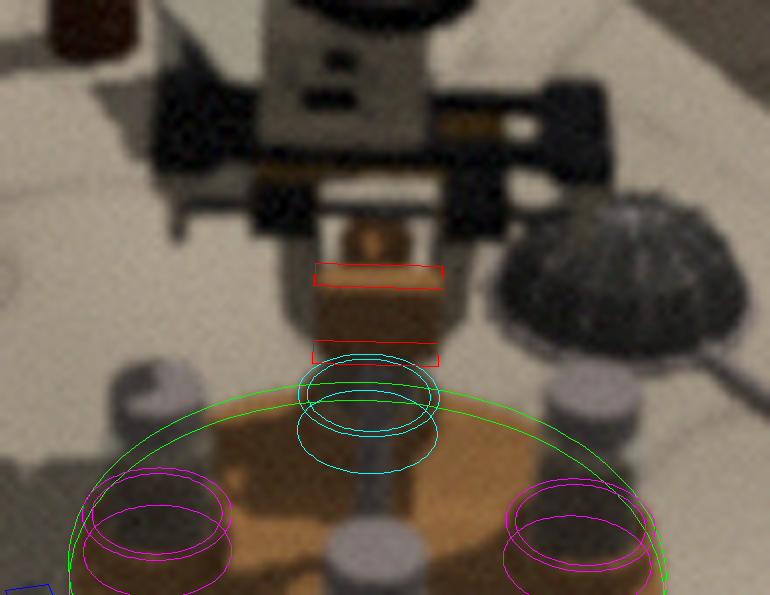

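View pics/t5.png

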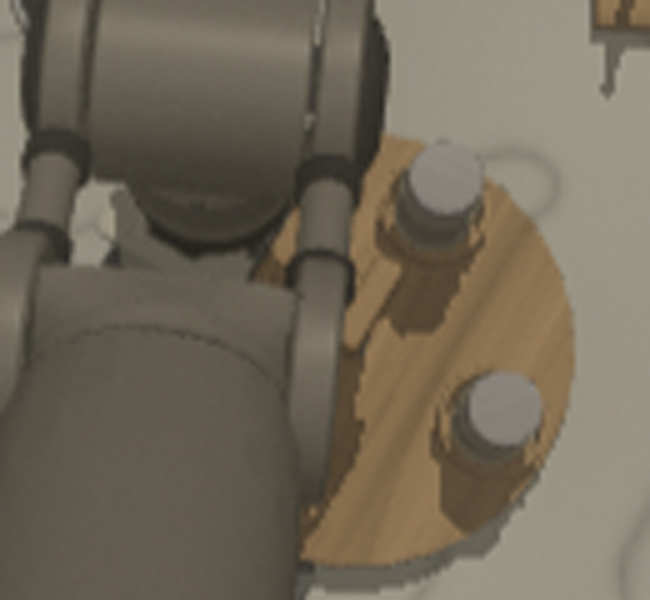

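Run:
```python
from fit2 import *
s=cap('side'); zoom(s,270,165,320,225,'s6.png',10)
for a in((550.3,-43.5),(552,-42.3)):
    w=np.array(a)+88*np.array([np.cos(np.radians(60.6)),np.sin(np.radians(60.6))])
    print(w,(w2p(s,[[*w,52.5+77],[*a,147]])-[240,165]+.5)*7)
print((w2p(s,[[594.8,32.7,129.5]])-[240,165]+.5)*7)
```

```text
[593.49953032  33.16681538] [[375.34792375 230.8838958 ]
 [377.26220975 314.00227066]]
[595.19953032  34.36681538] [[377.44441275 228.53916941]
 [379.50400647 311.38253287]]
[[378.56594255 230.67166504]]
```

View pics/s6.png

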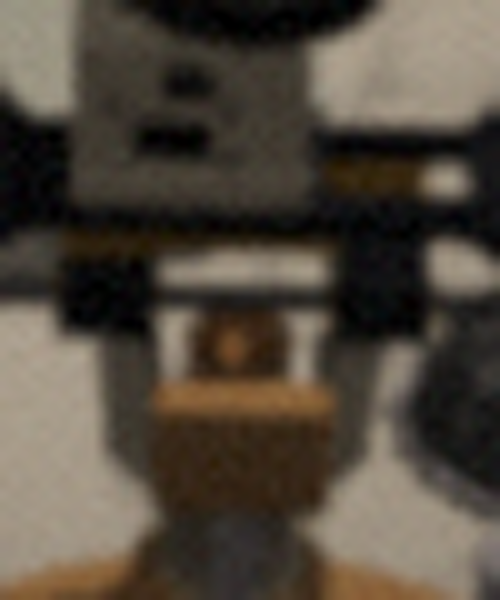

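Laterally in the side view, the cork (column 240) and bar centre (243) match what the well position predicts. I'll lower slowly and watch the force.

```bash
python3 -m inch '0 0 -2 0 0 0 -1;0 0 -2 0 0 0 -1;0 0 -1.5 0 0 0 -1;0 0 -1 0 0 0 -1;0 0 -1 0 0 0 -1' 10
python3 -m inch '0 0 -1 0 0 0 -1;0 0 -1 0 0 0 -1;0 0 -1 0 0 0 -1;0 0 -1 0 0 0 -1;0 0 -1 0 0 0 -1' 10
```

```text
time: 10.12
tool_pos: [594.9, 32.6, 71.1]
orientation: [0.967, -0.254, -0.0, 0.0]
force: [-0.1, 0.4, -0.5]
finger_gap: 45.4
time: 10.53
tool_pos: [594.9, 32.6, 66.1]
orientation: [0.967, -0.254, 0.0, 0.0]
force: [0.4, 0.1, -0.9]
finger_gap: 45.7
```

```bash
python3 -m inch '0 0 -1 0 0 0 -1;0 0 -1 0 0 0 -1;0 0 -1 0 0 0 -1;0 0 -1 0 0 0 -1;0 0 -1 0 0 0 -1' 10
python3 -m inch '0 0 -1 0 0 0 -1;0 0 -1 0 0 0 -1;0 0 -1 0 0 0 -1;0 0 -1 0 0 0 -1;0 0 -1 0 0 0 -1' 10
```

```text
time: 10.95
tool_pos: [595.2, 32.6, 61.6]
orientation: [0.967, -0.254, 0.0, -0.0]
force: [-1.3, -0.6, 7.9]
finger_gap: 45.7
time: 11.37
tool_pos: [597.2, 32.0, 59.4]
orientation: [0.967, -0.254, 0.003, -0.0]
force: [-1.5, -0.8, 16.0]
finger_gap: 45.6
```

Contact came at TCP z of about 62. The jar's underside started at 12, not 24, so it hangs 37.8 below the TCP and is now on the holder floor. I'll ease off the press before releasing.

```bash
python3 -m inch '0 0 2 0 0 0 -1;0 0 2 0 0 0 -1;0 0 1 0 0 0 -1;0 0 0 0 0 0 -1;0 0 0 0 0 0 -1' 10
```

```text
time: 11.78
tool_pos: [594.6, 32.7, 60.8]
orientation: [0.967, -0.254, -0.0, 0.0]
force: [0.3, -0.9, -0.5]
finger_gap: 45.6
```

Run:
```python
from h import *
s=cap('side');zoom(s,250,165,340,255,'s7.png',6)
o=ctrl.observe(); print(o['tool_pos'],o['force'],o['moment'])
```

```text
[594.6325835   32.69583118  60.8416418 ] [ 0.66196257 -0.26783619 -1.77657499] [-0.07331518  0.09400229  0.05921084]
```

View pics/s7.png

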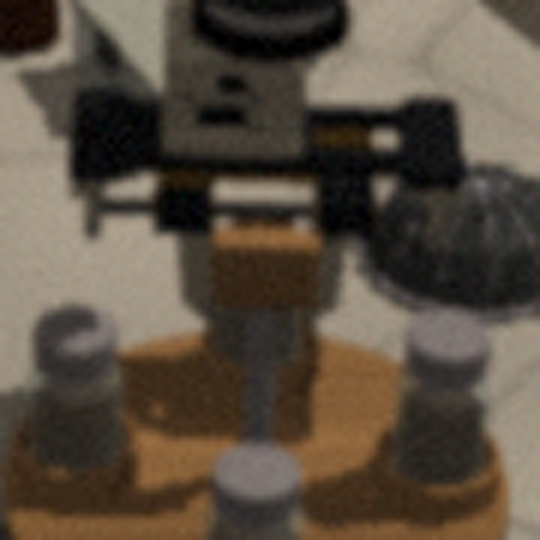

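```bash
python3 -m inch '0 0 -0.7 0 0 0 -1;0 0 -0.5 0 0 0 -1;0 0 0 0 0 0 -1;0 0 0 0 0 0 0.05;0 0 0 0 0 0 0.1' 10
python3 -m inch '0 0 0 0 0 0 0.15;0 0 0 0 0 0 0.25;0 0 0 0 0 0 0.4;0 0 0 0 0 0 0.5;0 0 0 0 0 0 0.5'
python3 - <<'E'
from h import *
s=cap('side');zoom(s,250,165,340,255,'s8.png',6,w2p(s,[[594.6,32.7,109]]))
o=ctrl.observe(); print(o['tool_pos'],o['force'])
E
```

```text
time: 12.25
tool_pos: [595.0, 32.6, 60.1]
orientation: [0.967, -0.254, 0.0, -0.0]
force: [0.1, -0.5, 0.3]
finger_gap: 49.5
time: 12.67
tool_pos: [594.9, 32.7, 60.1]
orientation: [0.967, -0.254, 0.0, 0.0]
force: [-0.7, -0.6, 1.1]
finger_gap: 67.9
[594.90822852  32.64068766  60.09843245] [-0.80359697  0.22866302 -0.32402728]
```

View pics/s8.png

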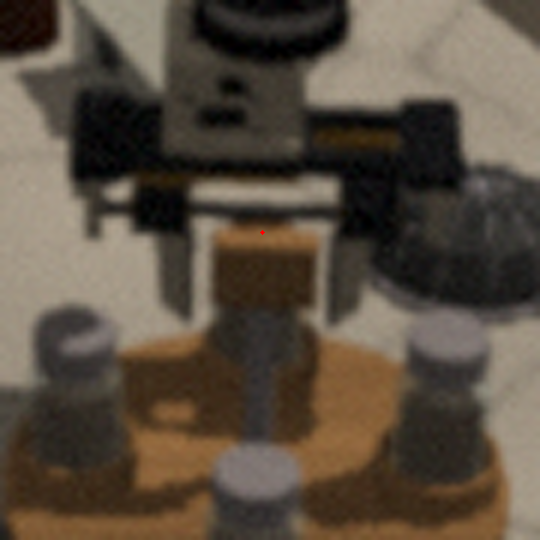

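```bash
python3 -m inch '0 0 2 0 0 0 0.8;0 0 5 0 0 0 1;0 0 8 0 0 0 1;0 0 12 0 0 0 1;0 0 18 0 0 0 1' 10
python3 -m inch '0 0 20 0 0 0 1;0 0 20 0 0 0 1;0 0 20 0 0 0 1;0 0 20 0 0 0 1;0 0 10 0 0 0 1'
python3 -m inch '-15 16 0 0 0 -0.9 1;-20 20 0 0 0 -0.9 1;-20 20 0 0 0 -0.9 1;-20 20 0 0 0 -0.9 1;-20 20 0 0 0 -0.9 1'
python3 -m inch '-20 20 0 0 0 -0.9 1;-20 20 0 0 0 -0.9 1;-20 20 0 0 0 -0.9 1;-20 20 0 0 0 -0.9 1;0 0 0 0 0 -0.9 1'
python3 - <<'E'
from ov import *
t=cap('top');pickle.dump(t,open('top9.pkl','wb'));zoom(t,235,140,365,260,'t9.png',5)
overlay(t,'t9o.png',np.array([552.7,-42.4]),np.radians(-119.4),np.radians(-13.2),(240,150,370,270),6)
s=cap('side');pickle.dump(s,open('side9.pkl','wb'));zoom(s,225,175,355,285,'s9.png',6)
E
```

```text
time: 13.13
tool_pos: [594.2, 32.7, 105.1]
orientation: [0.967, -0.254, -0.001, 0.0]
force: [0.1, -0.7, -0.4]
finger_gap: 91.5
time: 13.55
tool_pos: [595.9, 32.6, 198.7]
orientation: [0.967, -0.254, 0.002, -0.0]
force: [0.5, -0.6, -0.1]
finger_gap: 91.7
time: 13.97
tool_pos: [498.7, 129.3, 195.1]
orientation: [0.898, -0.44, 0.0, -0.0]
force: [0.1, 0.7, 0.4]
finger_gap: 91.8
time: 14.38
tool_pos: [416.4, 211.1, 195.3]
orientation: [0.796, -0.605, -0.001, 0.0]
force: [0.1, -0.1, 0.9]
finger_gap: 91.8
```

View pics/t9.png

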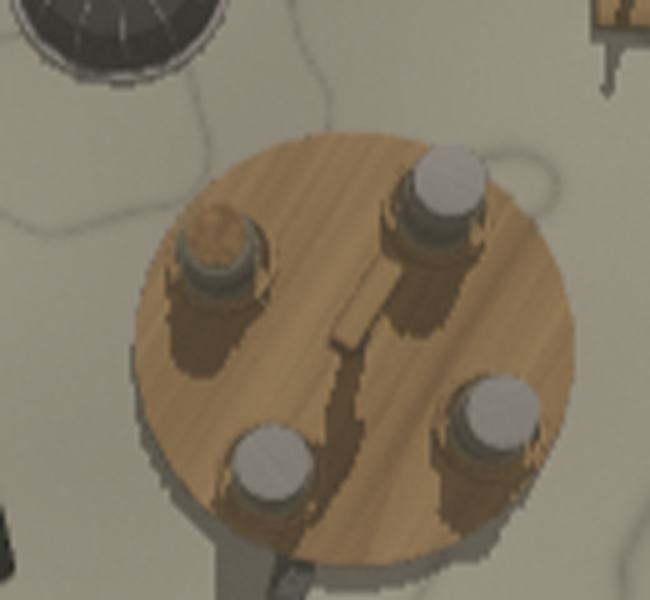

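View pics/t9o.png

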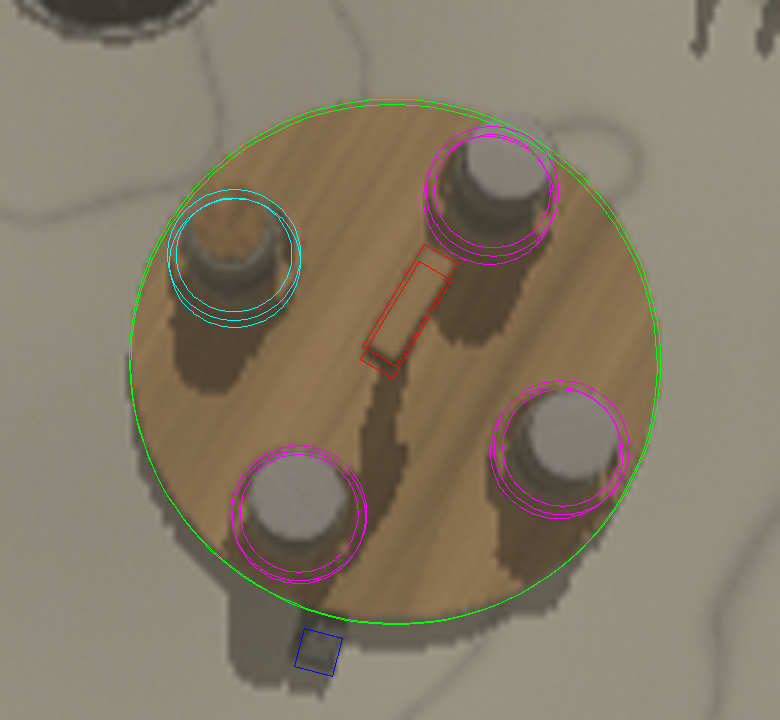

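View pics/s9.png

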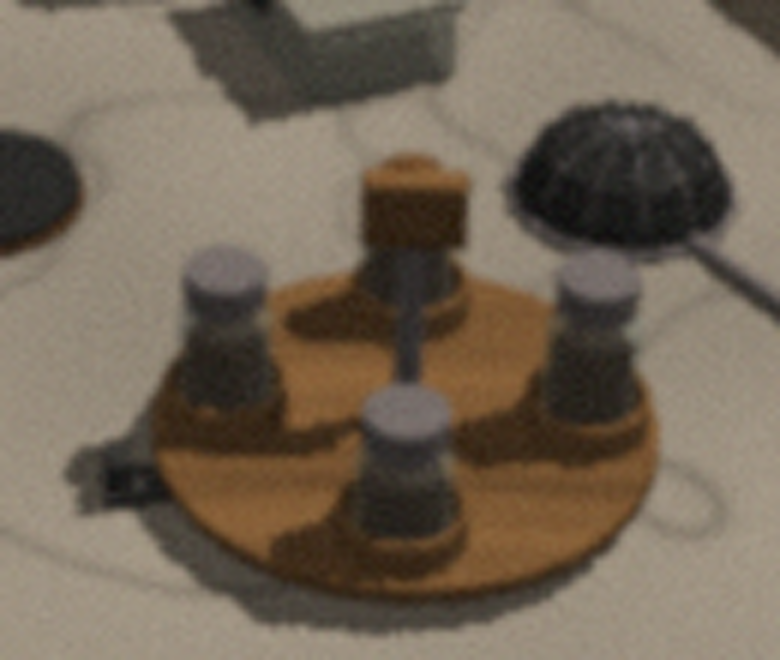

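Run:
```python
from fit2 import *
c=pickle.load(open('top9.pkl','rb'));X=cloud(c)
a=np.array([553.1,-42.4]); r=np.hypot(X[...,0]-a[0],X[...,1]-a[1])
for lab,z in(('left',114),('right',109),('far',99),('jar',109)):
    ang={'left':-29.4,'right':150.6,'far':-119.4,'jar':60.6}[lab]; p=a+88*np.array([np.cos(np.radians(ang)),np.sin(np.radians(ang))])
    m=(np.hypot(X[...,0]-p[0],X[...,1]-p[1])<30)&(X[...,2]>z-6)&(X[...,2]<z+8)
    P=X[m];q=P.mean(0);print(lab,m.sum(),q.round(1),np.degrees(np.arctan2(*(q[:2]-a)[::-1])).round(1),np.hypot(*(q[:2]-a)).round(1))
m=(r<35)&(X[...,2]>156);P=X[m];u,sv,vt=np.linalg.svd((P-P.mean(0))[:,:2],full_matrices=False);print('bar',P.mean(0),np.degrees(np.arctan2(vt[0][1],vt[0][0])))
col=cv2.GaussianBlur(c['color'],(0,0),0.8).astype(int);d=(col[...,0]-col[...,2])/(col.sum(2)/3)
m=(d>0.33)&(r<150)&(X[...,2]<35)&(X[...,2]>3)
q,s,h=hullfit(c,m,lambda q:[ring(q[0],q[1],24,125),ring(q[0],q[1],14,125)],[552.,-44.]); print('tt',q,s)
```

```text
left 181 [627.7 -86.8 114.6] -30.7 86.8
right 185 [477.1   2.4 109.5] 149.5 88.2
far 182 [ 508.  -117.8   99.5] -120.9 87.8
jar 122 [596.9  35.4 109.6] 60.6 89.2
bar [551.82643915 -42.07290134 165.34115417] 149.52739121776693
tt [553.46378032 -42.35566436] 0.14276254092306587
```

```bash
python3 -m inch '13.5 -25.4 0 0 0 -0.92 1;13.5 -25.4 0 0 0 -0.92 1;13.5 -25.4 0 0 0 -0.92 1;13.5 -25.4 0 0 0 -0.92 1;13.5 -25.4 0 0 0 -0.92 1' 20
python3 -m inch '13.5 -25.4 0 0 0 -0.92 1;13.5 -25.4 0 0 0 -0.92 1;13.5 -25.4 0 0 0 -0.92 1;13.5 -25.4 0 0 0 -0.92 1;13.5 -25.4 0 0 0 -0.92 1'
python3 -m inch '0 0 0 0 0 0 1;0 0 0 0 0 0 1;0 0 0 0 0 0 1;0 0 0 0 0 0 1;0 0 0 0 0 0 1'
python3 - <<'E'
from h import *
s=cap('side');zoom(s,225,130,355,240,'s10.png',6,w2p(s,[[551.5,-43,165],[551.5,-43,150]]))
o=ctrl.observe(); print(o['tool_pos'],o['orientation'],o['q'])
E
```

```text
time: 14.9
tool_pos: [488.4, 79.6, 195.1]
orientation: [-0.659, 0.752, -0.0, 0.0]
force: [0.8, 0.3, 0.6]
finger_gap: 91.9
time: 15.32
tool_pos: [555.6, -47.8, 195.0]
orientation: [-0.496, 0.869, -0.0, -0.0]
force: [0.6, 0.3, -0.1]
finger_gap: 91.8
time: 15.73
tool_pos: [554.6, -44.5, 195.2]
orientation: [-0.498, 0.867, 0.0, -0.0]
force: [-1.4, 0.7, 0.7]
finger_gap: 92.2
[554.64831898 -44.52402764 195.25772761] [-4.97496550e-01  8.67465953e-01 -3.56727597e-05  3.73555819e-05] [-2.17839531e-01  4.25353256e-01  1.48610192e+00 -2.60938197e-06
  1.23003420e+00  1.88233310e+00]
```

View pics/s10.png

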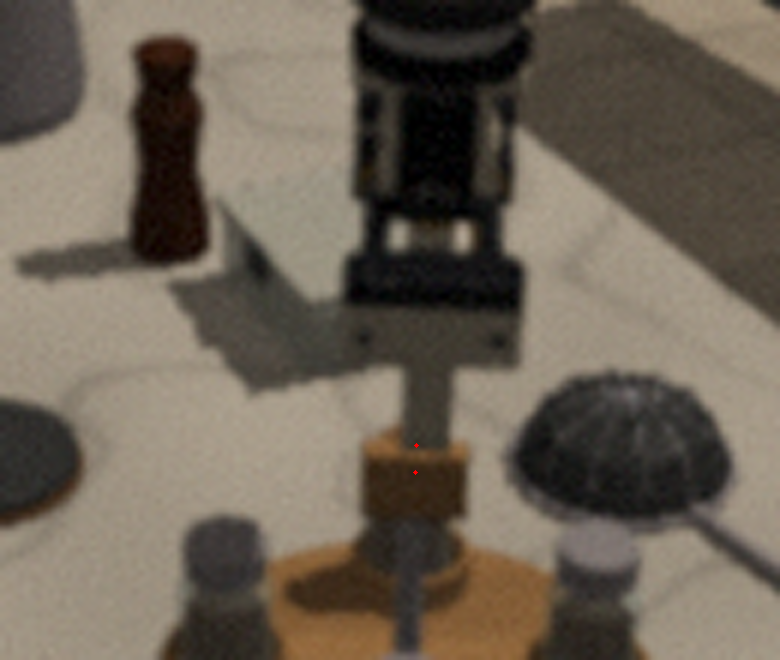

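```bash
python3 -m inch '-3 1.5 0 0 0 0 1;0 0 -10 0 0 0 1;0 0 -10 0 0 0 1;0 0 -10 0 0 0 1;0 0 -10 0 0 0 1' 20
python3 -m inch '0 0 -10 0 0 0 1;0 0 -8 0 0 0 1;0 0 -6 0 0 0 1;0 0 0 0 0 0 0.5;0 0 0 0 0 0 0.2'
python3 -m inch '0 0 0 0 0 0 0;0 0 0 0 0 0 -0.2;0 0 0 0 0 0 -0.3;0 0 0 0 0 0 -0.4;0 0 0 0 0 0 -0.5'
python3 -m inch '0 0 0 0 0 0 -0.6;0 0 0 0 0 0 -0.7;0 0 0 0 0 0 -0.8;0 0 0 0 0 0 -1;0 0 0 0 0 0 -1'
python3 - <<'E'
from h import *
s=cap('side');zoom(s,225,130,355,240,'s11.png',6)
o=ctrl.observe(); print(o['tool_pos'],o['orientation'],o['force'],o['moment'])
E
```

```text
time: 16.2
tool_pos: [551.4, -43.7, 153.5]
orientation: [-0.497, 0.868, 0.0, -0.001]
force: [0.6, -0.5, 0.7]
finger_gap: 92.0
time: 16.62
tool_pos: [551.9, -43.9, 130.7]
orientation: [-0.497, 0.868, 0.0, -0.0]
force: [0.2, -1.1, 1.0]
finger_gap: 82.7
time: 17.03
tool_pos: [552.0, -43.9, 131.3]
orientation: [-0.497, 0.868, -0.0, 0.0]
force: [0.2, -0.1, 0.3]
finger_gap: 50.0
time: 17.45
tool_pos: [552.2, -43.4, 131.0]
orientation: [-0.496, 0.868, 0.0, 0.0]
force: [9.5, 18.7, -4.2]
finger_gap: 16.2
[552.3190756  -43.12623259 131.01790792] [-4.96498247e-01  8.68037372e-01  3.33673335e-04  7.06956024e-04] [ 2.46315514  5.05518803 -2.1471058 ] [ 0.69228771 -0.24594933  0.01869482]
```

View pics/s11.png

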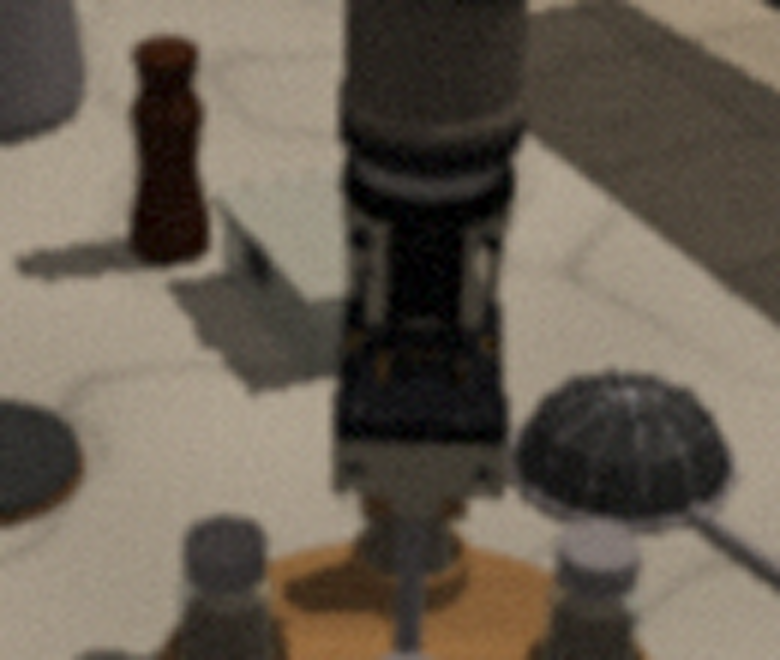

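The handle is gripped with the gap at 16.2. I'll turn slowly by about +107°, watching forces.

```bash
python3 -m inch '0.2 0.5 0 0 0 0.05 -1;0 0 0 0 0 0.1 -1;0 0 0 0 0 0.2 -1;0 0 0 0 0 0.3 -1;0 0 0 0 0 0.35 -1' 20
python3 -m inch '0 0 0 0 0 0.4 -1;0 0 0 0 0 0.4 -1;0 0 0 0 0 0.4 -1;0 0 0 0 0 0.4 -1;0 0 0 0 0 0.4 -1'
python3 -m inch '0 0 0 0 0 0.4 -1;0 0 0 0 0 0.4 -1;0 0 0 0 0 0.4 -1;0 0 0 0 0 0.4 -1;0 0 0 0 0 0.4 -1'
```

```text
time: 17.92
tool_pos: [552.4, -43.1, 131.0]
orientation: [-0.535, 0.845, 0.0, 0.0]
force: [3.0, 3.6, -0.8]
finger_gap: 15.8
time: 18.33
tool_pos: [552.4, -43.0, 131.0]
orientation: [-0.607, 0.795, 0.0, 0.0]
force: [2.9, 4.2, -1.0]
finger_gap: 15.8
time: 18.75
tool_pos: [552.4, -42.9, 131.0]
orientation: [-0.674, 0.739, 0.0, 0.0]
force: [3.5, 4.3, -1.5]
finger_gap: 16.2
```

```bash
python3 -m inch '0.2 0.2 0 0 0 0.4 -1;0 0 0 0 0 0.4 -1;0 0 0 0 0 0.4 -1;0 0 0 0 0 0.4 -1;0 0 0 0 0 0.4 -1'
python3 -m inch '0 0 0 0 0 0.4 -1;0 0 0 0 0 0.4 -1;0 0 0 0 0 0.4 -1;0 0 0 0 0 0.4 -1;0 0 0 0 0 0.4 -1'
python3 -m inch '0 0 0 0 0 0.4 -1;0 0 0 0 0 0.4 -1;0 0 0 0 0 0.4 -1;0 0 0 0 0 0.4 -1;0 0 0 0 0 0.4 -1'
python3 -m inch '0 0 0 0 0 0.4 -1;0 0 0 0 0 0.4 -1;0 0 0 0 0 0.4 -1;0 0 0 0 0 0.4 -1;0 0 0 0 0 0.4 -1'
python3 - <<'E'
from h import *
s=cap('side');zoom(s,225,170,355,290,'s12.png',6)
o=ctrl.observe(); print(o['tool_pos'],o['orientation'],o['force'],o['moment'])
E
```

```text
time: 19.17
tool_pos: [552.4, -42.7, 131.0]
orientation: [0.736, -0.677, -0.0, -0.0]
force: [1.5, 4.2, 0.3]
finger_gap: 15.8
time: 19.58
tool_pos: [552.4, -42.6, 131.1]
orientation: [0.792, -0.611, -0.0, -0.0]
force: [1.4, 5.1, -0.8]
finger_gap: 15.9
time: 20.0
tool_pos: [552.4, -42.5, 131.0]
orientation: [0.842, -0.539, -0.0, -0.0]
force: [1.7, 4.0, -0.9]
finger_gap: 15.9
time: 20.42
tool_pos: [552.3, -42.4, 131.0]
orientation: [0.886, -0.464, -0.0, -0.0]
force: [1.1, 4.2, -0.1]
finger_gap: 15.6
[552.29738941 -42.38371786 131.02224762] [ 8.86438405e-01 -4.62846299e-01 -2.09510595e-04 -4.62713769e-04] [ 1.8272994   4.16997416 -1.09370707] [ 0.55831523 -0.18629831  0.10305216]
```

View pics/s12.png

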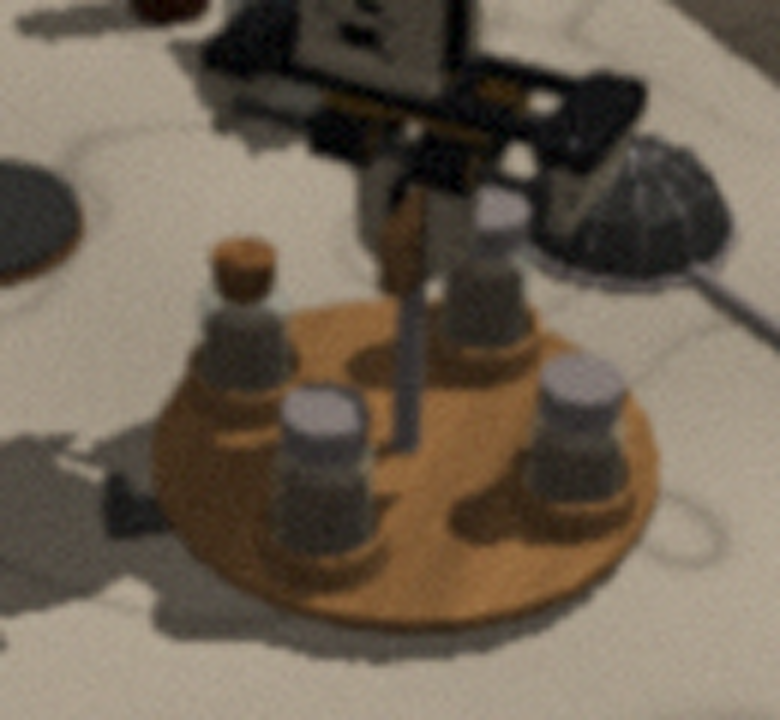

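```bash
python3 -m inch '0 0.3 0 0 0 0.4 -1;0 0 0 0 0 0.4 -1;0 0 0 0 0 0.4 -1;0 0 0 0 0 0.4 -1;0 0 0 0 0 0.4 -1'
python3 -m inch '0 0 0 0 0 0.4 -1;0 0 0 0 0 0.4 -1;0 0 0 0 0 0.4 -1;0 0 0 0 0 0.4 -1;0 0 0 0 0 0.4 -1'
python3 -m inch '0 0 0 0 0 0.4 -1;0 0 0 0 0 0.4 -1;0 0 0 0 0 0.4 -1;0 0 0 0 0 0.4 -1;0 0 0 0 0 0.4 -1'
python3 -m inch '0 0 0 0 0 0.4 -1;0 0 0 0 0 0.4 -1;0 0 0 0 0 0.3 -1;0 0 0 0 0 0.2 -1;0 0 0 0 0 0.1 -1'
python3 - <<'E'
from ov import *
s=cap('side');pickle.dump(s,open('side13.pkl','wb'));t=cap('top');pickle.dump(t,open('top13.pkl','wb'))
o=ctrl.observe(); print(o['tool_pos'],o['orientation'],o['force'],o['moment'])
y=2*np.arctan2(o['orientation'][1],o['orientation'][0]); print(np.degrees(y))
overlay(s,'s13.png',np.array([550.8,-43.5]),y,np.radians(-13.3),(225,185,355,285),6)
overlay(t,'t13.png',np.array([553.2,-42.4]),y,np.radians(-13.3),(240,150,370,270),6)
E
```

```text
time: 20.88
tool_pos: [552.3, -42.3, 131.0]
orientation: [0.923, -0.385, -0.0, -0.0]
force: [0.9, 3.2, -0.0]
finger_gap: 15.9
time: 21.3
tool_pos: [552.1, -42.2, 131.0]
orientation: [0.953, -0.303, -0.0, -0.0]
force: [0.8, 4.1, 0.0]
finger_gap: 15.7
time: 21.72
tool_pos: [552.0, -42.2, 131.0]
orientation: [0.976, -0.219, -0.0, -0.0]
force: [-0.6, 5.3, 0.1]
finger_gap: 16.0
time: 22.13
tool_pos: [552.0, -42.1, 131.0]
orientation: [0.987, -0.159, -0.0, -0.0]
force: [-0.5, 5.4, 0.6]
finger_gap: 16.1
[551.95679723 -42.14448537 131.01863976] [ 9.87167496e-01 -1.59687117e-01 -3.90503034e-04 -4.53933767e-04] [-0.30706668  5.27082273  0.77680007] [0.58592864 0.04826693 0.02344156]
-18.377475061390758
```

View pics/s13.png

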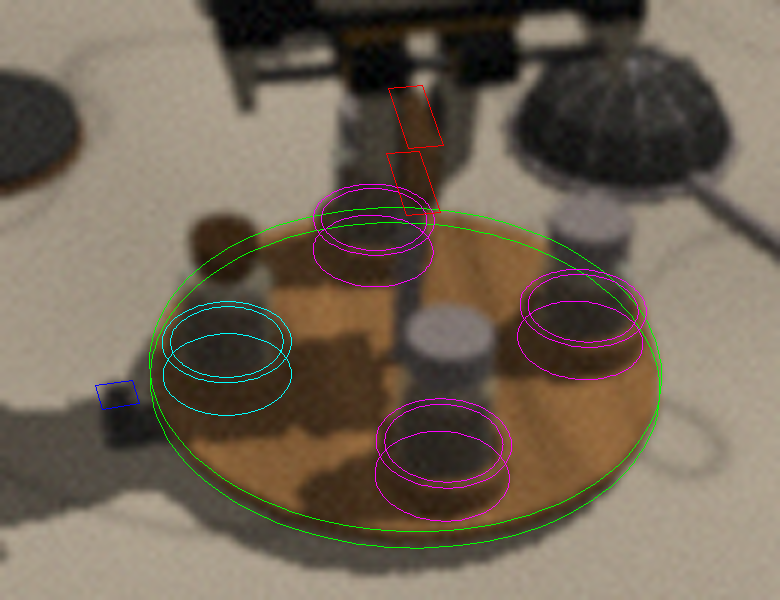

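View pics/t13.png

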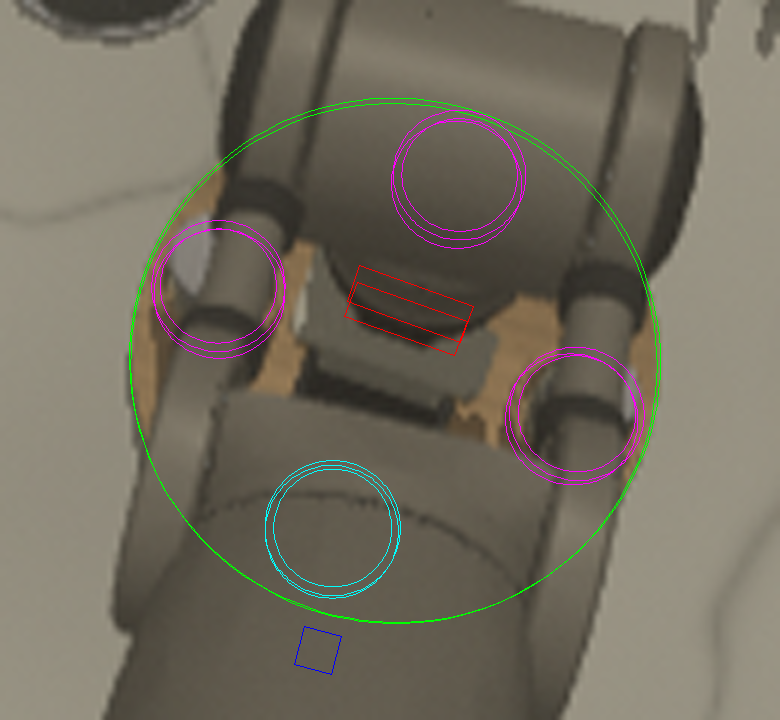

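Everything agrees. The turntable yaw is -18.4°, so I'll finish with the last +5°.

```bash
python3 -m inch '0 0 0 0 0 0.2 -1;0 0 0 0 0 0.3 -1;0 0 0 0 0 0.25 -1;0 0 0 0 0 0.15 -1;0 0 0 0 0 0.1 -1'
python3 -m inch '0 0.3 0 0 0 0 -1;0 0 0 0 0 0 -1;0 0 0 0 0 0 -1;0 0 0 0 0 0 -1;0 0 0 0 0 0 -1'
python3 - <<'E'
from ov import *
s=cap('side');t=cap('top')
o=ctrl.observe(); print(o['time'],o['tool_pos'],o['force'],o['finger_gap'])
y=2*np.arctan2(o['orientation'][1],o['orientation'][0]); print(np.degrees(y))
zoom(s,225,185,355,285,'s14.png',6,w2p(s,[[552+r*-np.cos(np.radians(-13.3)),-42.5-r*np.sin(np.radians(-13.3)),z] for r,z in((88,24),(88,109),(143,28))]))
for l in('jar','handle','foot','jar_left','jar_right','jar_far','mug','mill','strainer','clear_box','spare_jar','spoon'):
    print(l,[(np.round(d['point']).tolist(),round(d['conf'],2)) for d in ctrl.look_for(l,'side')[:2]])
cv2.imwrite('pics/s14full.png',s['color'][:,:,::-1])
E
```

```text
time: 22.65
tool_pos: [551.9, -42.1, 131.0]
orientation: [0.993, -0.116, -0.0, -0.001]
force: [-0.9, 5.1, 0.8]
finger_gap: 15.9
time: 23.07
tool_pos: [551.9, -42.1, 131.0]
orientation: [0.993, -0.117, -0.0, -0.0]
force: [-1.7, 4.6, 1.3]
finger_gap: 15.6
23.1667 [551.91305653 -42.11121046 131.01785196] [-2.23604987  5.1936382   0.14604177] 15.824356230498497
-13.437465358239782
jar [([457.0, -34.0, 82.0], 0.79)]
handle [([458.0, -36.0, 81.0], 0.72), ([546.0, -49.0, 117.0], 0.65)]
foot []
jar_left [([556.0, 32.0, 74.0], 0.69)]
jar_right [([522.0, -145.0, 85.0], 0.83), ([541.0, -67.0, 22.0], 0.33)]
jar_far [([630.0, -78.0, 81.0], 0.85)]
mug [([370.0, -306.0, 54.0], 0.77)]
mill [([642.0, 429.0, 75.0], 0.89)]
strainer [([757.0, 70.0, 25.0], 0.86)]
clear_box [([662.0, 355.0, 62.0], 0.6), ([756.0, 69.0, 28.0], 0.35)]
spare_jar [([309.0, 244.0, 51.0], 0.71), ([454.0, -32.0, 82.0], 0.36)]
spoon [([284.0, -446.0, 16.0], 0.56)]
```

View pics/s14.png

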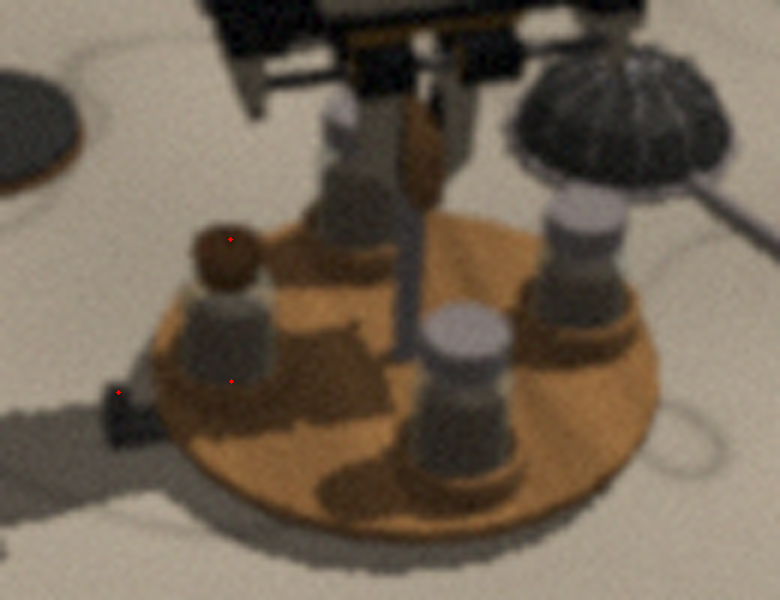

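View pics/s14full.png

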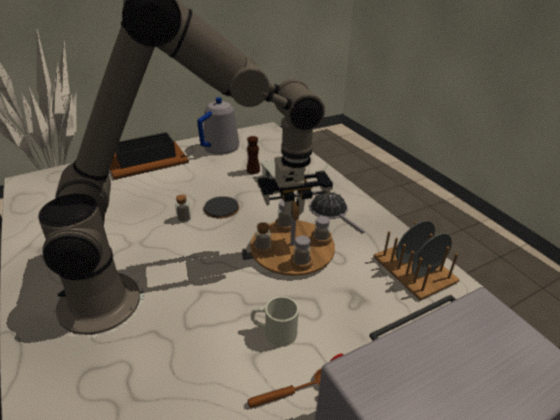

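The side view shows the jar (zoom about (230,300)) in its holder, in line with the nub at (125,415). All four jars are upright and the fingers are on the handle. I'll hand in now.

Run:
```python
from rig import ctrl
print(ctrl.close_job()); o=ctrl.observe(); print(o['time'],o['tool_pos'],o['force'],o['finger_gap'])
```

```text
the job is handed in; nothing more can be done
None
the job is handed in; nothing more can be done
```

The jar is in the formerly empty holder, the carousel is turned so that jar is in line with the pointer, and the gripper is still holding the centre handle. I handed the job in at about 23 s of the 72 s allowed; no verdict was reported.

**What I did**
- I gripped the jar at 10 N, lifted it off the trivet, lowered it into the empty holder and let go.
- I then gripped the handle bar at 20 N and turned the carousel slowly by about +107°.

**Last checks**
- **Alignment:** the turntable was at -13.4°, against my pointer estimates of -12.3° to -13.7°. The limit is about 7°.
- **Grip:** the fingers closed to 15.8 mm on the 16 mm bar, with about 5 N of sideways force on the wrist.
- **Jars:** the returned jar's top measured 109.6 mm after release, against 109 mm when it stands on the holder floor. It was within about 2 mm of the holder's centre before the turn. All four jars looked upright in the last side picture.
- **Other items:** the mug, mill, strainer, spoon and spare jar were detected where they started, within measuring error. The clear box was partly hidden by the arm, so its reading had shifted (about 75 mm), and I couldn't check it properly.

**What disagreed**
- I first took the jar's underside to start 24 mm up, but it was 12 mm. It was therefore gripped 12 mm higher than planned and met the holder floor early, pressing at about 16 N (limit 30 N). I backed off before letting go.
- The two cameras differed by 2–4 mm, so I used positions between them.
- Placing and releasing the jar turned the turntable by about 1°, which I allowed for.

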